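# Load the sensor test press and wind it shut

### The job

Get the sensors ready for their contact test: pull the test press's loading drawer right out, set every sensor from the mat upright and fully home in a pocket of its own (a sensor only goes in the one way round that puts its notch over the pocket's key), and push the drawer fully shut. Then unfold the crank's handle until it stands upright, use it to turn the crank clockwise (seen from above) to its stop so that the contact plate comes right down, and fold the handle down flat again. Leave the things around the work where they are.

Things in the scene. Friction and masses are not known exactly. Their poses are not given: they have to be found in the camera images.
- sensor_a_center (a point): a flat-flanged sensor module that may be absent (two or three of the three, all alike, are there), standing on the mat at any yaw; this point is its centre, half-way up its 37 mm; x, y, z are its own axes, z up. Square aluminium flange 42 x 42 x 7 mm at the bottom, and on it, centred, a grey block 30 (along x) x 20 (along y) x 30 mm by which to grip it, 20 mm across y; 0.09 kg
- sensor_a_notch (a point): the middle of the notch in the flange of sensor_a, 18.5 mm toward its -x, 9 mm toward its +y and 15 mm below the centre: 10 mm wide along y, 7 mm deep from the -x edge, open through the flange and off-centre, so only one of four ways round fits a pocket
- sensor_b_center (a point): another sensor module like sensor_a, or absent; its centre, half-way up
- sensor_b_notch (a point): the middle of the notch of sensor_b, placed as in sensor_a
- sensor_c_center (a point): another sensor module like sensor_a, or absent; its centre, half-way up
- sensor_c_notch (a point): the middle of the notch of sensor_c, placed as in sensor_a
- crank_axis (a point): a point on the vertical axis of the press's crank, at the height of the fold hinge, 155 mm above the bench; turned with the press: x points from the press's front (drawer) side to its rear, y to its left, z up. Two-pillar bench press of grey and plain metal, 125 x 262 mm, its bridge (52 mm deep, 262 mm wide) reaching 116 mm high, fixed to the bench; the drawer comes out along -x under the bridge
- press_drawer (a joint): how far the loading drawer is pulled out, m: 0 shut, 0.105 fully out at its stop; it may start up to 0.015 ajar; moves, along the press's -x; about 2 N of friction, stays where it is left
- drawer_handle (a point): the middle of the drawer's bow handle, a 10 mm round bar lying along the press's y, 84 mm long with 72 mm straight, 50 mm in front of the drawer's front and 42 mm above the bench; moves with the drawer, axes as the press's
- nest_0 (a point): the right (-y) pocket of the drawer: where the centre of a sensor seated in it lies (44.5 mm above the bench); axes as the press's, and a seated sensor has its axes parallel to these. Square pocket 46.4 mm wide and 7 mm deep, floor 26 mm above the bench, 62 mm from the next; under the bridge when the drawer is shut, 105 mm farther out when open
- nest_0_key (a point): the key of nest_0: a steel lug 5.8 mm wide along y at the pocket's front (-x) side, 9 mm left (+y) of the middle, reaching 6.8 mm into the pocket, its top 9 mm above the floor; a sensor turned wrongly rides up on it
- nest_1 (a point): the middle pocket of the drawer: where the centre of a sensor seated in it lies (44.5 mm above the bench); axes as the press's, and a seated sensor has its axes parallel to these. Like nest_0
- nest_1_key (a point): the key of nest_1, placed as in nest_0; where the notch of a sensor seated there lies
- nest_2 (a point): the left (+y) pocket of the drawer: where the centre of a sensor seated in it lies (44.5 mm above the bench); axes as the press's, and a seated sensor has its axes parallel to these. Like nest_0
- nest_2_key (a point): the key of nest_2, placed as in nest_0; where the notch of a sensor seated there lies
- press_crank (a joint): angle of the crank, rad, growing clockwise seen from above: 0 contact plate up, 15.71 (two and a half turns) at the stop with the plate 15 mm lower, just over the seated sensors' tops; the crank's arm points along the press's +y at 0, along +x at 1.571 and along -y at the stop; turning it takes about 3 N at the handle; stays where it is left
- fold_hinge (a point): the hinge of the crank's folding handle at the end of the crank arm, 55 mm from the crank axis, 155 mm above the bench; turns with the crank; the handle swings in the upright plane through the arm, its hinge pin lying level and across the arm. In this point's own axes (seen from above) y points outward from the crank axis along the arm, x along the hinge pin, z up
- crank_handle (a joint): how far the handle is unfolded, rad: 0 lying flat over the arm, pointing from the hinge in to the crank axis; 1.571 standing upright at the stop, in line with the z axis through the hinge; a stiff hinge (about 0.05 Nm) that stays where it is left
- handle_grip (a point): a point on the handle's black grip, on its middle line 40 mm from the fold hinge: a round sleeve 18 mm thick from 12 to 58 mm from the hinge that spins freely on the handle, so it can be held while the crank turns; nothing beside or below it for 20 mm but the 17 mm thick hub and the 12 mm wide crank arm, whose top is 13 mm under the folded handle's middle line
- mat: grey antistatic mat 150 x 330 x 2 mm lying on the bench, fixed; origin at the centre of its underside
- bottle: white reagent bottle, 69 mm thick, 135 mm high, standing behind the mat; leave it; origin at the centre of its underside
- carton: small carton 51 x 90 x 45 mm to the right of the press; leave it; origin at the centre of its underside
- beaker: glass beaker 53 mm thick, 69 mm high, standing behind the mat; leave it; origin at the centre of its underside
- parts_drawers: block of six small parts drawers, 169 mm deep, 260 mm wide, 168 mm high, fixed on the bench between the mat and the press and farther back; origin at the centre of its underside; some of its drawers stand out up to 40 mm at the front, so swing past well in front of it or above it. A shelf rack runs above the rear of the bench from about x = 0.75
Not all that is in view belongs to the job. Leave any black or blue look-alike of the part that bears sensor_a_center alone.

How it is judged:
By the outcome, as a careful person would: the job done as asked, in the order asked, and still so for the second after the job is handed in, with the robot touching nothing.
Of sensor_a, sensor_b, sensor_c only 2 to 3 are there at a start; the rules pass over those that are not, and their reading is None.
At some moment in a run one of sensor_a, sensor_b, sensor_c may be knocked a few centimetres aside while the robot is not near it.
Once in a run the grip may slacken for a moment while it holds something.
It also fails if it takes over 200 s, if anything falls off the work surface, if the arm or the gripper's body presses on something with over 40 N, if the wrist force passes 120 N, or if a joint passes its speed limit or range.

### The arm

A 7-joint arm with a two-finger parallel gripper is mounted at the origin on a cart in front of the work surface, level with it; the furniture and walls round the work are solid. World frame = base frame: x ahead of the robot, y to its left, z up, the work surface at z = 0. Lengths are in m, angles in degrees, forces in N, time in s.
With the tool pointing down it reaches from about 0.425 to 0.875 m from the base axis. Payload 4.7 kg.
Tool frame: the origin (TCP) lies between the finger pads; the fingertips stand 17 mm ahead of it and the grasp point (between the pads) lies 2 mm behind it; z points along the fingers, y is the line along which they close (so a half turn about z gives the same grasp; the last joint's range is limited). The gripper opens to 87 mm and grips with 3 to 60 N. Pads are 19 mm wide; open, the fingers measure 117 mm over their backs; the gripper's body (75 mm by 190 mm) begins 51 mm behind the grasp point.
Start: joints at [-75.166, 18.392, -4.016, 83.108, 1.295, 78.541, -3.26], TCP at [0.158, 0.631, 0.24] pointing down, gripper open.
Joint ranges: [-163.93, 163.93], [-17.29, 119.83], [-79.2, 71.16], [3.27, 140.29], [-89.18, 269.18], [5.43, 117.66], [-154.24, 154.24]. Speed limits (degrees/s): [147.25, 147.25, 180, 180, 180, 180, 180].

### API

Orientations are given as [roll, pitch, yaw] about the fixed x, y, z axes, in that order (R = Rz(yaw) Ry(pitch) Rx(roll)).
In Python, from cell import env, cams gives the robot as it stands.
- The arm moves only by the shell command python3 -m pendant 'ROWS' [FORCE]. ROWS is JSON, a list of rows, each an object of numbers: "tx", "ty", "tz": the shift along the tool's x, y, z each as a share of 0.05 m, from -1 to 1; "spin": the turn about the tool's z as a share of 4 degrees, from -1 to 1; "claw": the closure, from 0 (fully open) to 1 (shut). A call has 1 to 10 rows; each row shifts and turns the commanded pose from where the row before left it, along the tool's axes as they then stand; what a row does not reach is not made up. A row lasts 1/8 s, in which the tool goes at most 62.5 mm and 10.7 degrees, less where a joint would pass 70% of its speed; a pose out of reach is approached as far as the arm can. A call with a number of a shift or a turn outside -1 to 1 is refused whole. A call with a gripper value outside its range is refused whole. The fingers move at their own pace and stop on an object; FORCE is the grip in N (left out, the last holds). Time passes only in rows, so rows that do not move let the fingers close. It gives the time, the measured TCP pose, the force, the opening and the grip force at its end, in the units of the state.
- env.get_obs(): the state, without advancing time (a new reading comes with each control period).
- cams.read_camera(name): name is "side" or "top" or "wrist"; returns the picture (420x560x3 uint8, red, green, blue); there is no depth.
- cams.camera_info(name): a dict with "fx", "fy", "cx", "cy" (pixels), "rvec" (rotation vector, rad) and "tvec" (3), from world to camera coordinates, as OpenCV has them. Camera axes: x right, y down, z forward; pixel columns grow to the right and rows downward; lengths in m; the calibration is good to about 2 mm. A picture is of the moment at which its call begins: read the wrist's pose just before it. camera_info takes no time and is no camera call; for the wrist camera it gives the pose at the moment of the call.
- env.sign_off(): hands the job in; it is judged then, once.
The state is a dict: "time_s": time; "qpos": joint angles; "joint_velocities": joint speeds; "effort": joint torques, N m; "tool_pos": TCP position; "tool_rot": TCP orientation; "force": force on the tool from outside, world axes, zero at the start; "wrist_torque": the same for the moment, N m; "grip_width": finger opening in m; "grasp_force": force on a finger pad.
Only numpy, scipy, OpenCV 4.12 (cv2) and the standard library are available. Lean on these libraries where they do the work, as an engineer would, in place of code of your own. Each camera call takes 0.05 s, during which the arm holds its last target. There are 200 camera calls.

## Working session

There is one attempt and no reset: what is moved stays moved. The work goes in short steps, Python scripts to look and compute and a shell command to move; the robot and the scene stay as the last step left them, time stands still between calls to the robot, and variables do not carry over. Pictures are saved under pics/ and viewed, at most 14 in all, crops included, and the job is handed in when it is done.

```bash
ls; mkdir -p pics; cat > h.py <<'E'
import numpy as np, cv2, json
from cell import env, cams
def snap(n,f):
    im=cams.read_camera(n); cv2.imwrite('pics/'+f+'.png',im[:,:,::-1]); return im
def ray(n,u,v,info=None):
    c=info or cams.camera_info(n); R=cv2.Rodrigues(np.array(c['rvec'],float))[0]; t=np.array(c['tvec'],float).ravel()
    d=R.T@np.array([(u-c['cx'])/c['fx'],(v-c['cy'])/c['fy'],1]); return -R.T@t, d
def onz(n,u,v,z,info=None):
    o,d=ray(n,u,v,info); return o+d*(z-o[2])/d[2]
def proj(n,p,info=None):
    c=info or cams.camera_info(n); K=np.array([[c['fx'],0,c['cx']],[0,c['fy'],c['cy']],[0,0,1]])
    return cv2.projectPoints(np.array(p,float).reshape(-1,1,3),np.array(c['rvec'],float),np.array(c['tvec'],float),K,None)[0].reshape(-1,2)
def st():
    o=env.get_obs(); print({k:np.round(o[k],4).tolist() for k in('time_s','qpos','tool_pos','tool_rot','force','grip_width','grasp_force')})
E
python3 - <<'E'
from h import *
st()
a=snap('top','top0'); b=snap('side','side0'); c=snap('wrist','wr0')
for n in('top','side','wrist'):
    print(n,ray(n,280,210),cams.camera_info(n)['fx'])
E
```

```text
pics
{'time_s': 0.0, 'qpos': [-75.1667, 18.4408, -4.0157, 83.1752, 1.2968, 78.5389, -3.2617], 'tool_pos': [0.1575, 0.6301, 0.2384], 'tool_rot': [-179.8905, 0.0073, 165.9753], 'force': [-0.7589, -0.0674, -0.3077], 'grip_width': 0.087, 'grasp_force': 0.0}
top (array([0.20864377, 0.01033502, 1.86540281]), array([ 0.19981498, -0.00811101, -0.97982182])) 509.40142441416657
side (array([-0.03540265,  1.11734812,  0.64152248]), array([ 0.4337333 , -0.81393477, -0.38673218])) 502.9910523824419
wrist (array([0.09072073, 0.64631358, 0.38353457]), array([ 0.24258334, -0.05043295, -0.96888974])) 349.0427538543376
```

View pics/top0.png

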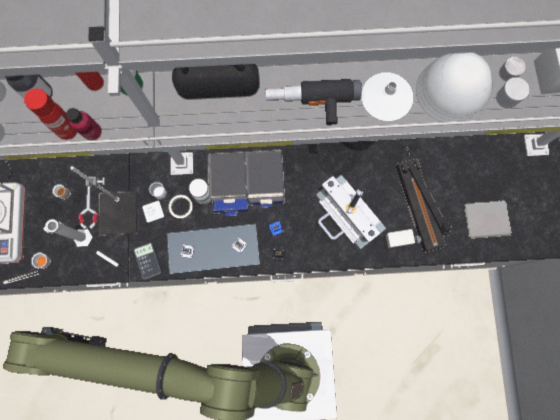

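View pics/side0.png

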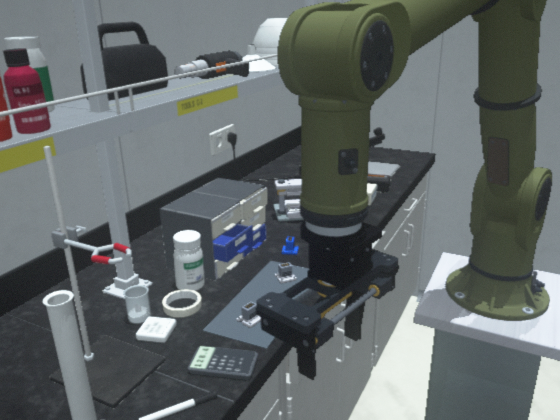

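The top view shows two sensors on the mat, at about (187,251) and (239,244). The look-alikes are a blue one at (277,228) and a black one at (279,254). The press is around (350,210) with its bow handle near (325,232), and the side view agrees.

```bash
python3 - <<'E'
from h import *
a=cv2.imread('pics/top0.png')
cv2.imwrite('pics/c0.png',cv2.resize(a[165:255,305:425],None,fx=6,fy=6,interpolation=cv2.INTER_CUBIC))
for n,(u,v),z in [('s1',(187,251),.02),('s2',(239,244),.02),('press',(350,210),.11),('handle',(325,232),.042)]: print(n,onz('top',u,v,z).round(3))
E
```

```text
s1 [0.452 0.341 0.02 ]
s2 [0.467 0.151 0.02 ]
press [ 0.553 -0.25   0.11 ]
handle [ 0.49  -0.163  0.042]
```

View pics/c0.png

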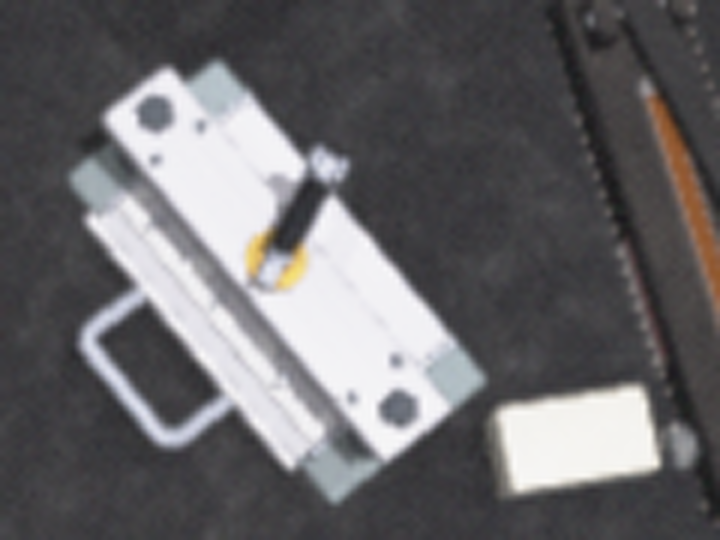

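View pics/wr0.png

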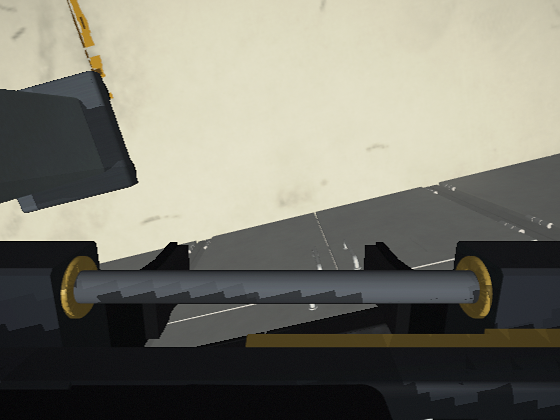

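The press is at a yaw of about -50°. The crank arm is not at 0: it points between the press's +x and +y, with its hinge at crop (328,162). Next I'll move over for close views.

```bash
cat >> h.py <<'E'
def to(x,y,z,yaw=None):
    """remaining shift in units of rows (0.05 m, 4 deg); shift in the axes as they now stand, then the spin"""
    o=env.get_obs(); p=np.array(o['tool_pos']); r=np.radians(o['tool_rot'])
    from scipy.spatial.transform import Rotation as Ro
    R=Ro.from_euler('xyz',r).as_matrix(); d=R.T@(np.array([x,y,z])-p)/.05
    s=None if yaw is None else round(-((yaw-o['tool_rot'][2]+180)%360-180)/4,2)
    print('t=%.1f'%o['time_s'],'units tx,ty,tz',d.round(2),'spin',s,'| after spin axes:',end=' ')
    if yaw is not None:
        R2=Ro.from_euler('xyz',[np.pi,0,np.radians(yaw)]).as_matrix(); print((R2.T@(np.array([x,y,z])-p)/.05).round(2))
    else: print()
E
python3 -c "
from h import *
to(.5,.08,.3,130)"
```

```text
t=0.1 units tx,ty,tz [-9.31 -9.02 -1.21] spin 8.99 | after spin axes: [-12.83  -1.83  -1.23]
```

```bash
python3 -m pendant '[{"tx":-0.7,"ty":-0.69,"tz":-0.2},{"tx":-0.7,"ty":-0.69,"tz":-0.2},{"tx":-0.7,"ty":-0.69,"tz":-0.2},{"tx":-0.7,"ty":-0.69,"tz":-0.2},{"tx":-0.7,"ty":-0.69,"tz":-0.2},{"tx":-0.7,"ty":-0.69,"tz":-0.2},{"tx":-0.7,"ty":-0.69},{"tx":-0.7,"ty":-0.69},{"tx":-0.7,"ty":-0.69},{"tx":-0.7,"ty":-0.69}]'
python3 -m pendant '[{"tx":-0.7,"ty":-0.69},{"tx":-0.7,"ty":-0.69},{"tx":-0.9,"ty":-0.7},{"spin":1},{"spin":1},{"spin":1},{"spin":1},{"spin":1},{"spin":1},{"spin":1}]'
python3 -m pendant '[{"spin":1},{"spin":1},{}]'
python3 -c "
from h import *
st(); to(.5,.08,.3,130)
snap('wrist','w1'); print(ray('wrist',280,210))"
```

```text
{'time_s': 0.15, 'qpos': [-75.1672, 18.4317, -4.0142, 83.1573, 1.2957, 78.5413, -3.2614], 'tool_pos': [0.1575, 0.6302, 0.2387], 'tool_rot': [-179.9149, 0.0061, 165.974], 'force': [0.3816, -0.9563, 1.3101], 'grip_width': 0.0871, 'grasp_force': 0.0}
t=0.1 units tx,ty,tz [-9.31 -9.02 -1.21] spin 8.99 | after spin axes: [-12.83  -1.83  -1.23]
(array([0.09072771, 0.64635432, 0.38370279]), array([ 0.24264409, -0.0501478 , -0.96888933]))invalid input at $[0]: expected keys tx, ty, tz, spin, claw
invalid input at $[0]: expected keys tx, ty, tz, spin, claw
invalid input at $[0]: expected keys tx, ty, tz, spin, claw
```

View pics/w1.png

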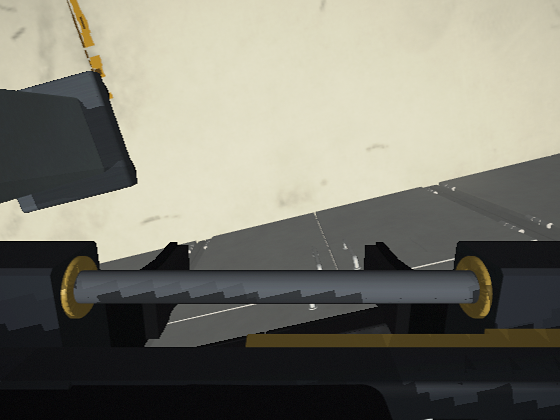

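The rows were refused because each one needs all five keys. The picture is unchanged.

```bash
python3 -m pendant '[{"tx":-0.7,"ty":-0.69,"tz":-0.2,"spin":0,"claw":0},{"tx":-0.7,"ty":-0.69,"tz":-0.2,"spin":0,"claw":0},{"tx":-0.7,"ty":-0.69,"tz":-0.2,"spin":0,"claw":0},{"tx":-0.7,"ty":-0.69,"tz":-0.2,"spin":0,"claw":0},{"tx":-0.7,"ty":-0.69,"tz":-0.2,"spin":0,"claw":0},{"tx":-0.7,"ty":-0.69,"tz":-0.2,"spin":0,"claw":0},{"tx":-0.7,"ty":-0.69,"tz":0,"spin":0,"claw":0},{"tx":-0.7,"ty":-0.69,"tz":0,"spin":0,"claw":0},{"tx":-0.7,"ty":-0.69,"tz":0,"spin":0,"claw":0},{"tx":-0.7,"ty":-0.69,"tz":0,"spin":0,"claw":0}]' &&
python3 -m pendant '[{"tx":-0.7,"ty":-0.69,"tz":0,"spin":0,"claw":0},{"tx":-0.7,"ty":-0.69,"tz":0,"spin":0,"claw":0},{"tx":-0.9,"ty":-0.7,"tz":0,"spin":0,"claw":0},{"tx":0,"ty":0,"tz":0,"spin":1,"claw":0},{"tx":0,"ty":0,"tz":0,"spin":1,"claw":0},{"tx":0,"ty":0,"tz":0,"spin":1,"claw":0},{"tx":0,"ty":0,"tz":0,"spin":1,"claw":0},{"tx":0,"ty":0,"tz":0,"spin":1,"claw":0},{"tx":0,"ty":0,"tz":0,"spin":1,"claw":0},{"tx":0,"ty":0,"tz":0,"spin":1,"claw":0}]' &&
python3 -m pendant '[{"tx":0,"ty":0,"tz":0,"spin":1,"claw":0},{"tx":0,"ty":0,"tz":0,"spin":1,"claw":0},{"tx":0,"ty":0,"tz":0,"spin":0,"claw":0}]' &&
python3 -c "
from h import *
st(); to(.5,.08,.3,130)
snap('wrist','w2'); print(ray('wrist',280,210)); to(.6,-.3,.33,130)"
```

```text
time_s: 1.45
tool_pos: [0.4141, 0.2096, 0.2996]
tool_rot: [180.0, 0.0, 166.0]
force: [0.6, -0.6, 0.4]
grip_width: 0.0874
grasp_force: 0.0
time_s: 2.7
tool_pos: [0.4997, 0.0823, 0.2995]
tool_rot: [-180.0, -0.0, 137.8]
force: [-0.2, -0.0, -0.4]
grip_width: 0.0872
grasp_force: 0.0
time_s: 3.08
tool_pos: [0.4998, 0.0823, 0.2995]
tool_rot: [-180.0, -0.0, 130.0]
force: [0.3, 0.7, 0.4]
grip_width: 0.0869
grasp_force: 0.0
{'time_s': 3.075, 'qpos': [-41.26, -1.4849, 28.5678, 98.6771, 0.7119, 82.6329, 27.2266], 'tool_pos': [0.4998, 0.0823, 0.2995], 'tool_rot': [-179.9972, -0.0059, 130.0183], 'force': [0.2921, 0.6763, 0.3553], 'grip_width': 0.0869, 'grasp_force': 0.0}
t=3.1 units tx,ty,tz [-0.04 -0.03 -0.01] spin 0.0 | after spin axes: [-0.04 -0.03 -0.01]
(array([0.45533279, 0.13391964, 0.4443237 ]), array([ 0.16795587, -0.18195207, -0.96892815]))
t=3.1 units tx,ty,tz [-7.14 -3.39 -0.61] spin 0.01 | after spin axes: [-7.15 -3.38 -0.61]
```

View pics/w2.png

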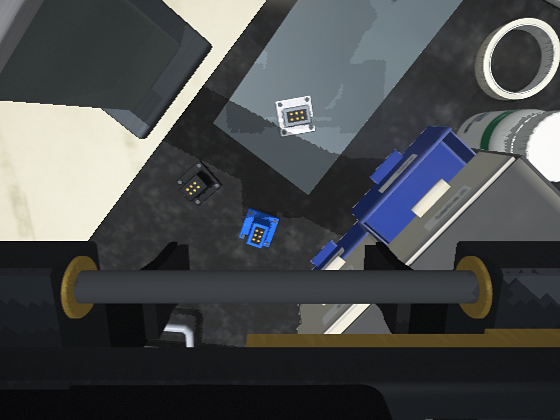

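Wrist view: one sensor on the mat at (296,117), with the black look-alike at (195,185) and the blue one at (260,230). Now to the press.

```bash
python3 -m pendant '[{"tx":-0.9,"ty":-0.42,"tz":-0.1,"spin":0,"claw":0},{"tx":-0.9,"ty":-0.42,"tz":-0.1,"spin":0,"claw":0},{"tx":-0.9,"ty":-0.42,"tz":-0.1,"spin":0,"claw":0},{"tx":-0.9,"ty":-0.42,"tz":-0.1,"spin":0,"claw":0},{"tx":-0.9,"ty":-0.42,"tz":-0.1,"spin":0,"claw":0},{"tx":-0.9,"ty":-0.42,"tz":-0.1,"spin":0,"claw":0},{"tx":-0.9,"ty":-0.42,"tz":0,"spin":0,"claw":0},{"tx":-0.8,"ty":-0.42,"tz":0,"spin":0,"claw":0},{"tx":0,"ty":0,"tz":0,"spin":0,"claw":0},{"tx":0,"ty":0,"tz":0,"spin":0,"claw":0}]' &&
python3 -c "
from h import *
st()
snap('wrist','w3'); print(ray('wrist',280,210))"
```

```text
time_s: 4.38
tool_pos: [0.5993, -0.297, 0.3291]
tool_rot: [180.0, -0.1, 130.0]
force: [-0.8, 0.7, -0.2]
grip_width: 0.0869
grasp_force: 0.0
{'time_s': 4.375, 'qpos': [-7.9666, 23.7928, 46.2388, 73.0178, -16.9683, 90.0766, 75.7448], 'tool_pos': [0.5993, -0.297, 0.3291], 'tool_rot': [179.986, -0.0599, 130.023], 'force': [-0.8327, 0.6895, -0.1922], 'grip_width': 0.0869, 'grasp_force': 0.0}
(array([ 0.55510599, -0.24476726,  0.47430543]), array([ 0.16833445, -0.18064361, -0.96910727]))
```

View pics/w3.png

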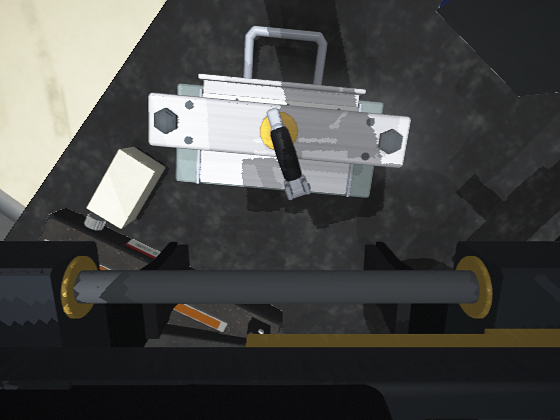

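The press is seen whole. Bridge corners are at (150,94), (410,115), (404,166) and (149,146), and the bolts at (164,121) and (391,142). The bow bar runs from (250,32) to (323,38), the hinge is at (298,187), and the handle's inner end is near (274,113).

```bash
python3 - <<'E'
from h import *
P=lambda u,v,z: onz('wrist',u,v,z)
c=[P(150,94,.116),P(410,115,.116),P(404,166,.116),P(149,146,.116)]
print(np.array(c).round(4), 'mean',np.mean(c,0).round(4))
y=(c[1]-c[0]+c[2]-c[3]); print('yaw y',np.degrees(np.arctan2(y[1],y[0]))-90,np.linalg.norm(y)/2)
b=[P(164,121,.122),P(391,142,.122)]; d=b[1]-b[0]; print('bolts',np.mean(b,0).round(4),np.degrees(np.arctan2(d[1],d[0]))-90,np.linalg.norm(d))
h=[P(247,30,.042),P(326,36,.042)]; d=h[1]-h[0];print('bar',np.mean(h,0).round(4),np.degrees(np.arctan2(d[1],d[0]))-90,np.linalg.norm(d))
hi=P(298,187,.155); e=P(274,113,.155); print('hinge',hi.round(4),'handle end',e.round(4),np.linalg.norm(hi-e))
E
```

```text
[[ 0.4449 -0.3044  0.116 ]
 [ 0.6528 -0.1546  0.116 ]
 [ 0.6844 -0.1939  0.116 ]
 [ 0.4729 -0.3461  0.116 ]] mean [ 0.5638 -0.2498  0.116 ]
yaw y -54.23657683074148 0.2583953060084617
bolts [ 0.5635 -0.2508  0.122 ] -54.956500972587186 0.22436685771113177
bar [ 0.5023 -0.1633  0.042 ] -53.74810373623176 0.08951869699110546
hinge [ 0.6091 -0.2767  0.155 ] handle end [ 0.5495 -0.2405  0.155 ] 0.06974007361755898
```

```bash
cat >> h.py <<'E'
C=np.array([.5637,-.2502]); A=np.radians(-54.5)
X=np.array([np.cos(A),np.sin(A)]); Y=np.array([-X[1],X[0]])
def W(px,py): return C+px*X+py*Y
def PR(p): d=np.array(p[:2])-C; return np.array([d@X,d@Y])
E
python3 -c "
from h import *
w=W(-.0785,0);print(w); to(*w,.045,125.5)"
```

```text
[ 0.51811482 -0.18629193]
t=4.4 units tx,ty,tz [2.73 0.16 5.69] spin 1.15 | after spin axes: [ 2.74 -0.05  5.69]
```

```bash
python3 -m pendant '[{"tx":0,"ty":0,"tz":0,"spin":1,"claw":1},{"tx":0,"ty":0,"tz":0,"spin":0.15,"claw":1},{"tx":0.7,"ty":-0.05,"tz":0,"spin":0,"claw":1},{"tx":0.7,"ty":0,"tz":0,"spin":0,"claw":1},{"tx":0.7,"ty":0,"tz":0.3,"spin":0,"claw":1},{"tx":0.64,"ty":0,"tz":0.6,"spin":0,"claw":1},{"tx":0,"ty":0,"tz":0.8,"spin":0,"claw":1},{"tx":0,"ty":0,"tz":0.8,"spin":0,"claw":1},{"tx":0,"ty":0,"tz":0.4,"spin":0,"claw":1},{"tx":0,"ty":0,"tz":0,"spin":0,"claw":1}]' 20 &&
python3 -c "
from h import *
w=W(-.0785,0); to(*w,.045,125.5); snap('wrist','w4'); snap('side','s4')"
```

```text
time_s: 5.68
tool_pos: [0.517, -0.186, 0.1834]
tool_rot: [-179.9, -0.1, 125.5]
force: [-0.1, -0.4, 0.5]
grip_width: 0.0019
grasp_force: 0.0
t=5.7 units tx,ty,tz [-0.02  0.02  2.77] spin 0.0 | after spin axes: [-0.02  0.02  2.77]
```

View pics/w4.png

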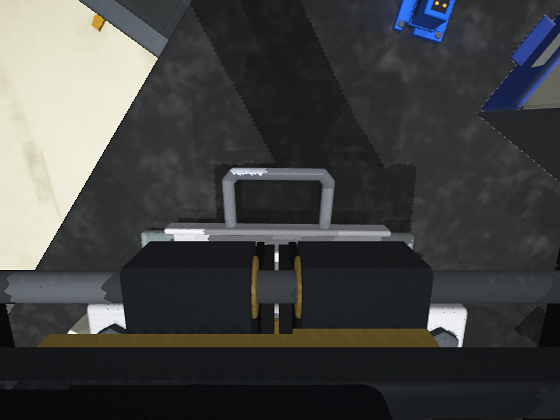

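The bow bar is centred at about (278,174), level in the picture, so the press yaw is right. The drawer front is at row 231.

```bash
python3 -c "
from h import *
p=onz('wrist',278,174,.042);q=onz('wrist',278,231,.05); print(PR(p),PR(q), PR(onz('wrist',227,185,.042)),PR(onz('wrist',330,185,.042)))
print(proj('wrist',[*W(-.0785,0),.03]))"
```

```text
[-0.10291981  0.00089149] [-0.05585208  0.00094926] [-0.09363103 -0.04176979] [-0.093696    0.04445105]
[[276.83610035 199.54189978]]
```

```bash
python3 -m pendant '[{"tx":0,"ty":0.02,"tz":0.8,"spin":0,"claw":1},{"tx":0,"ty":0,"tz":0.8,"spin":0,"claw":1},{"tx":0,"ty":0,"tz":0.6,"spin":0,"claw":1},{"tx":0,"ty":0,"tz":0.4,"spin":0,"claw":1},{"tx":0,"ty":0,"tz":0.17,"spin":0,"claw":1},{"tx":0.3,"ty":0,"tz":0,"spin":0,"claw":1},{"tx":0.3,"ty":0,"tz":0,"spin":0,"claw":1},{"tx":0.3,"ty":0,"tz":0,"spin":0,"claw":1},{"tx":0.3,"ty":0,"tz":0,"spin":0,"claw":1},{"tx":0.3,"ty":0,"tz":0,"spin":0,"claw":1}]' && python3 -m pendant '[{"tx":0.2,"ty":0,"tz":0,"spin":0,"claw":1},{"tx":0.2,"ty":0,"tz":0,"spin":0,"claw":1},{"tx":0.2,"ty":0,"tz":0,"spin":0,"claw":1},{"tx":0,"ty":0,"tz":0,"spin":0,"claw":1}]' &&
python3 -c "
from h import *
w=W(-.1965,0); to(*w,.045,125.5)"
```

```text
time_s: 7.02
tool_pos: [0.4753, -0.1247, 0.0467]
tool_rot: [179.9, 0.0, 125.4]
force: [1.1, -2.8, 2.6]
grip_width: 0.0004
grasp_force: 1.2
time_s: 7.52
tool_pos: [0.4567, -0.0998, 0.0456]
tool_rot: [-180.0, -0.1, 125.5]
force: [-0.2, -0.2, 0.0]
grip_width: 0.0005
grasp_force: 0.0
t=7.5 units tx,ty,tz [ 0.24 -0.    0.01] spin -0.01 | after spin axes: [ 0.24 -0.    0.01]
```

```bash
python3 -m pendant '[{"tx":0.1,"ty":0,"tz":0,"spin":0,"claw":1},{"tx":0.1,"ty":0,"tz":0,"spin":0,"claw":1},{"tx":0.08,"ty":0,"tz":0,"spin":0,"claw":1}]' && python3 -m pendant '[{"tx":0.06,"ty":0,"tz":0,"spin":0,"claw":1},{"tx":0,"ty":0,"tz":0,"spin":0,"claw":1}]' && python3 -m pendant '[{"tx":0.06,"ty":0,"tz":0,"spin":0,"claw":1},{"tx":0,"ty":0,"tz":0,"spin":0,"claw":1}]' &&  python3 -c "
from h import *
print(PR(env.get_obs()['tool_pos']))"
```

```text
time_s: 7.9
tool_pos: [0.4509, -0.0917, 0.0461]
tool_rot: [180.0, 0.3, 125.4]
force: [8.3, -9.9, -9.2]
grip_width: 0.0007
grasp_force: 6.4
time_s: 8.15
tool_pos: [0.4508, -0.0916, 0.0464]
tool_rot: [179.9, 0.6, 125.3]
force: [8.9, -10.8, -12.2]
grip_width: 0.0005
grasp_force: 7.4
time_s: 8.4
tool_pos: [0.4506, -0.0915, 0.0466]
tool_rot: [179.8, 0.9, 125.2]
force: [14.7, -17.2, -17.8]
grip_width: 0.0004
grasp_force: 10.9
[-1.94882205e-01  1.32340856e-04]
```

Drawer at its stop. Back off, rise and look at the pockets.

```bash
python3 -m pendant '[{"tx":-0.28,"ty":0,"tz":0,"spin":0,"claw":1},{"tx":0,"ty":0,"tz":0,"spin":0,"claw":1},{"tx":0,"ty":0,"tz":-0.4,"spin":0,"claw":0.5},{"tx":0,"ty":0,"tz":-0.7,"spin":0,"claw":0},{"tx":0,"ty":0,"tz":-0.8,"spin":0,"claw":0},{"tx":0,"ty":0,"tz":-0.8,"spin":0,"claw":0},{"tx":-0.5,"ty":0,"tz":-0.8,"spin":0,"claw":0},{"tx":-0.8,"ty":0,"tz":-0.7,"spin":0,"claw":0},{"tx":-0.7,"ty":0,"tz":-0.3,"spin":0,"claw":0},{"tx":-0.5,"ty":0,"tz":0,"spin":0,"claw":0}]' && python3 -m pendant '[{"tx":0,"ty":0,"tz":0,"spin":0,"claw":0}]' && python3 -c "
from h import *
print(PR(env.get_obs()['tool_pos'])); snap('wrist','w5')
i=cams.camera_info('wrist'); import pickle; pickle.dump(i,open('w5.pkl','wb'))
im=cv2.imread('pics/w5.png')
print([(k,proj('wrist',[*W(-.105,y),.033]).round()) for k,y in enumerate((-.062,0,.062))])
cv2.imwrite('pics/c5.png',cv2.resize(im[30:230,130:430],None,fx=2.6,fy=2.6,interpolation=cv2.INTER_CUBIC))"
```

```text
time_s: 9.65
tool_pos: [0.5277, -0.1985, 0.2723]
tool_rot: [179.9, 0.0, 125.4]
force: [-1.4, 0.4, -0.4]
grip_width: 0.0722
grasp_force: 0.0
time_s: 9.78
tool_pos: [0.5264, -0.1988, 0.2705]
tool_rot: [-179.9, -0.0, 125.2]
force: [-0.5, 0.3, -0.3]
grip_width: 0.082
grasp_force: 0.0
[-0.06350771 -0.00054861]
[(0, array([[220., 148.]])), (1, array([[277., 148.]])), (2, array([[335., 148.]]))]
```

View pics/c5.png

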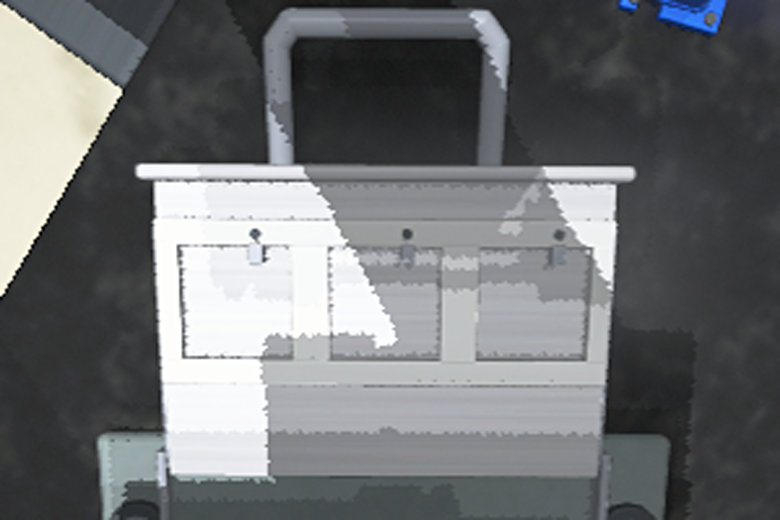

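The crop shows the open pockets: nest_0 spans x 180–294, nest_1 328–441 and nest_2 475–587, all with y 246–357. The keys are at the front, near crop (255,253), (407,255) and (557,255).

```bash
python3 -c "
from h import *
import pickle; i=pickle.load(open('w5.pkl','rb'))
f=lambda u,v,z=.033: onz('wrist',u/2.6+130,v/2.6+30,z,i)
for a,b in ((180,294),(328,441),(475,587)):
  q=[f(a,246),f(b,246),f(b,357),f(a,357)]; m=np.mean(q,0); print('nest',m.round(4),PR(m).round(4),[round(np.linalg.norm(q[k]-q[(k+1)%4]),4) for k in range(4)])
d=f(635,173,.05)-f(135,171,.05); print('yaw',np.degrees(np.arctan2(d[1],d[0]))-90, np.linalg.norm(d))
for u,v in((255,252),(407,254),(557,254)): print('key',PR(f(u,v,.035)).round(4))
print('bar',PR(f(387,24,.042)))
to(.40,.02,.3,125.5)
"
```

```text
nest [ 0.4525 -0.1986  0.033 ] [-0.1066 -0.0605] [np.float64(0.0466), np.float64(0.0454), np.float64(0.048), np.float64(0.0455)]
nest [ 0.5024 -0.1631  0.033 ] [-0.1065  0.0007] [np.float64(0.0462), np.float64(0.0454), np.float64(0.0476), np.float64(0.0454)]
nest [ 0.5519 -0.1279  0.033 ] [-0.1064  0.0615] [np.float64(0.0458), np.float64(0.0454), np.float64(0.0472), np.float64(0.0454)]
yaw -54.80915151090614 0.19149631298962666
key [-0.1269 -0.0521]
key [-0.126   0.0098]
key [-0.1259  0.0709]
bar [-0.21042433  0.00162258]
t=9.8 units tx,ty,tz [ 5.01  0.46 -0.59] spin -0.05 | after spin axes: [ 5.01  0.48 -0.59]
```

```bash
python3 -m pendant '[{"tx":0.76,"ty":0.35,"tz":-0.1,"spin":0,"claw":0},{"tx":0.76,"ty":0.35,"tz":-0.1,"spin":0,"claw":0},{"tx":0.76,"ty":0.35,"tz":-0.1,"spin":0,"claw":0},{"tx":0.76,"ty":0.35,"tz":-0.1,"spin":0,"claw":0},{"tx":0.76,"ty":0.35,"tz":-0.1,"spin":0,"claw":0},{"tx":0.76,"ty":0.35,"tz":-0.1,"spin":0,"claw":0},{"tx":0.76,"ty":0.35,"tz":0,"spin":0,"claw":0},{"tx":0.76,"ty":0.35,"tz":0,"spin":0,"claw":0},{"tx":0,"ty":0,"tz":0,"spin":0,"claw":0},{"tx":0,"ty":0,"tz":0,"spin":0,"claw":0}]' && python3 -c "
from h import *
import pickle
st(); im=snap('wrist','w6')
i=cams.camera_info('wrist'); pickle.dump(i,open('w6.pkl','wb'))
im=cv2.imread('pics/w6.png')
cs=[]
for p in ([.467,.151,.037],[.452,.341,.037]):
  u,v=proj('wrist',p)[0]; print(u,v); u=int(max(u,35));v=int(max(v,35)); cs.append(cv2.resize(im[v-35:v+35,u-35:u+35],(490,490),interpolation=cv2.INTER_CUBIC)[:, :395]); print('off',u-35,v-35)
cs=[]
for p in ([.467,.151,.037],[.452,.341,.037]):
  u,v=proj('wrist',p)[0]; u=int(u);v=int(max(v,35)); cs.append(cv2.resize(im[v-35:v+35,u-28:u+28],(392,490),interpolation=cv2.INTER_CUBIC)); print('off',u-28,v-35)
cv2.imwrite('pics/c6.png',np.hstack(cs))
"
```

```text
time_s: 11.08
tool_pos: [0.464, 0.1305, 0.301]
tool_rot: [-180.0, -0.0, 125.4]
force: [0.2, -0.7, -0.3]
grip_width: 0.0872
grasp_force: 0.0
{'time_s': 11.075, 'qpos': [-51.8339, -5.3055, 31.0462, 101.5118, 2.7613, 83.0758, 14.196], 'tool_pos': [0.464, 0.1305, 0.301], 'tool_rot': [-179.9684, -0.0001, 125.4268], 'force': [0.2124, -0.744, -0.3086], 'grip_width': 0.0872, 'grasp_force': 0.0}
288.98810364910355 166.89788729433084
off 253 131
383.36725277048487 11.73765122542909
off 348 0
off 260 131
off 355 0
```

View pics/c6.png

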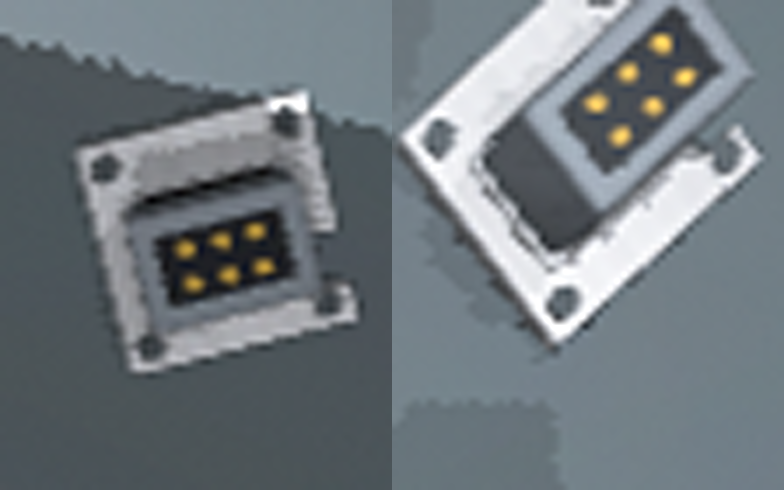

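Left crop: sensor near the press, flange corners (78,152), (308,93), (356,322) and (133,373), with the notch on the right edge low down, so its -x points right. Right crop: far sensor, corners (402,140), (557,350) and (762,158), with the notch by the right corner, so its -x points up and right.

```bash
cat > m.py <<'E'
from h import *
import pickle; i=pickle.load(open('w6.pkl','rb'))
f=lambda u,v,z,ox,oy: onz('wrist',u/7+ox,v/7+oy,z,i)
q=[f(u,v,.009,260,131) for u,v in((78,152),(308,93),(356,322),(133,373))]
c=np.mean(q,0); x=q[0]-q[1]+q[3]-q[2]; print('near',c.round(4),'yaw',np.degrees(np.arctan2(x[1],x[0])),[np.linalg.norm(q[k]-q[(k+1)%4]).round(4) for k in range(4)],'pins',f(224,257,.038,260,131).round(4))
q=[f(u-392,v,.009,355,0) for u,v in((402,140),(557,350),(762,158))]
c=(q[0]+q[2])/2; x=q[1]-q[2]; print('far',c.round(4),'yaw',np.degrees(np.arctan2(x[1],x[0])),np.linalg.norm(x),np.linalg.norm(q[0]-q[1]),'pins',f(641-392,90,.038,355,0).round(4))
E
python3 m.py
```

```text
near [0.4707 0.1525 0.009 ] yaw -130.9183921889687 [np.float64(0.0418), np.float64(0.0417), np.float64(0.0412), np.float64(0.0408)] pins [0.4703 0.1524 0.038 ]
far [0.459  0.3434 0.009 ] yaw -101.86715887628658 0.04230071525779163 0.041598250175874506 pins [0.4588 0.3442 0.038 ]
```

```bash
python3 -c "
from h import *
for u,v in((230,214),(212,213),(248,210),(286,200)): print(onz('top',u,v,.06).round(3),onz('top',u,v,.12).round(3))
to(.4706,.1525,.1,49.1); to(.459,.3438,.1,78.1)"
```

```text
[0.572 0.176 0.06 ] [0.56  0.171 0.12 ]
[0.579 0.241 0.06 ] [0.567 0.233 0.12 ]
[0.583 0.111 0.06 ] [0.571 0.108 0.12 ]
[ 0.613 -0.028  0.06 ] [ 0.599 -0.027  0.12 ]
t=11.1 units tx,ty,tz [0.3  0.36 4.02] spin 19.06 | after spin axes: [ 0.42 -0.2   4.02]
t=11.1 units tx,ty,tz [3.55 2.39 4.02] spin 11.81 | after spin axes: [ 4.17 -0.99  4.02]
```

Body clearance to the protruding blue drawer looks tight, so I'll triangulate its front from the two wrist views.

```bash
python3 - <<'E'
from h import *
import pickle; i6=pickle.load(open('w6.pkl','rb'))
from scipy.spatial.transform import Rotation as Ro
T=lambda p,r:(Ro.from_euler('xyz',r,degrees=True).as_matrix(),np.array(p))
R6,p6=T([.464,.1305,.301],[-179.9684,0,125.4268]); R2,p2=T([.4998,.0823,.2995],[-179.9972,-.0059,130.0183])
Rc=cv2.Rodrigues(np.array(i6['rvec'],float))[0]; tc=np.array(i6['tvec'],float).ravel()
M=R6@R2.T   # world2->world6 rotation
i2=dict(i6); Rn=Rc@M; i2['rvec']=cv2.Rodrigues(Rn)[0]; i2['tvec']=Rc@(p6-M@p2)+tc
print(ray('wrist',0,0,i2)[0])
pts=[]
for n,i in(('w2',i2),('w6',i6)):
    h=cv2.cvtColor(cv2.imread(f'pics/{n}.png'),cv2.COLOR_BGR2HSV); m=cv2.inRange(h,(105,120,50),(130,255,255)); m[240:]=0
    cs=[c for c in cv2.findContours(m,0,2)[0] if cv2.contourArea(c)>150]
    for c in sorted(cs,key=cv2.contourArea)[::-1][:4]:
        a=cv2.approxPolyDP(c,3,True)[:,0]; print(n,cv2.contourArea(c),a.tolist())
pickle.dump(i2,open('w2.pkl','wb'))
E
```

```text
[0.45597918 0.13330974 0.44440757]
w2 5561.5 [[450, 127], [439, 137], [446, 127], [428, 126], [402, 155], [394, 150], [369, 177], [376, 183], [351, 211], [383, 239], [392, 239], [415, 215], [410, 208], [440, 177], [447, 182], [464, 165], [440, 142], [393, 189]]
w2 724.0 [[249, 208], [239, 237], [243, 238], [243, 233], [251, 239], [258, 226], [264, 229], [261, 239], [271, 239], [278, 218]]
w2 347.0 [[449, 132], [443, 140], [466, 162], [473, 154]]
w2 228.0 [[365, 233], [357, 222], [341, 239], [361, 239]]
w6 3385.5 [[465, 200], [440, 180], [393, 235], [438, 178], [430, 185], [435, 176], [419, 170], [395, 199], [388, 195], [366, 222], [373, 227], [363, 239], [376, 239], [374, 236], [405, 199], [411, 203], [381, 239], [391, 235], [390, 239], [421, 239], [433, 226], [440, 229], [460, 204], [438, 185], [462, 203]]
```

```bash
python3 - <<'E'
from h import *
import pickle; i6=pickle.load(open('w6.pkl','rb'));i2=pickle.load(open('w2.pkl','rb'))
for a,b in(((394,150),(388,195)),((369,177),(366,222)),((428,126),(419,170)),((402,155),(395,199))):
    o,d=ray('wrist',*a,i2);p,e=ray('wrist',*b,i6)
    s=np.linalg.lstsq(np.c_[d,-e],p-o,rcond=None)[0]; print((o+d*s[0]).round(3),(p+e*s[1]).round(3))
    z=(o+d*s[0])[2]
E
```

```text
[0.573 0.192 0.062] [0.573 0.192 0.062]
[0.573 0.153 0.064] [0.573 0.153 0.064]
[0.584 0.234 0.061] [0.584 0.234 0.061]
[0.583 0.194 0.064] [0.582 0.193 0.063]
```

The protruding drawer tops out at z≈0.063, below the gripper body (≥0.083), so it's clear. Grasp the near sensor.

```bash
python3 -m pendant '[{"tx":0,"ty":0,"tz":0.2,"spin":1,"claw":0.3},{"tx":0,"ty":0,"tz":0.2,"spin":1,"claw":0.3},{"tx":0,"ty":0,"tz":0.2,"spin":1,"claw":0.3},{"tx":0,"ty":0,"tz":0.2,"spin":1,"claw":0.3},{"tx":0,"ty":0,"tz":0.2,"spin":1,"claw":0.3},{"tx":0,"ty":0,"tz":0.2,"spin":1,"claw":0.3},{"tx":0,"ty":0,"tz":0.2,"spin":1,"claw":0.3},{"tx":0,"ty":0,"tz":0.2,"spin":1,"claw":0.3},{"tx":0,"ty":0,"tz":0.2,"spin":1,"claw":0.3},{"tx":0,"ty":0,"tz":0.2,"spin":1,"claw":0.3}]' && python3 -m pendant '[{"tx":0,"ty":0,"tz":0.2,"spin":1,"claw":0.3},{"tx":0,"ty":0,"tz":0.2,"spin":1,"claw":0.3},{"tx":0,"ty":0,"tz":0.2,"spin":1,"claw":0.3},{"tx":0,"ty":0,"tz":0.2,"spin":1,"claw":0.3},{"tx":0,"ty":0,"tz":0.2,"spin":1,"claw":0.3},{"tx":0,"ty":0,"tz":0.2,"spin":1,"claw":0.3},{"tx":0,"ty":0,"tz":0.2,"spin":1,"claw":0.3},{"tx":0,"ty":0,"tz":0.2,"spin":1,"claw":0.3},{"tx":0,"ty":0,"tz":0,"spin":1,"claw":0.3},{"tx":0.42,"ty":-0.2,"tz":0,"spin":0.06,"claw":0.3}]' && python3 -m pendant '[{"tx":0,"ty":0,"tz":0,"spin":0,"claw":0.3}]' && python3 -c "
from h import *
to(.4706,.1525,.03,49.1); snap('wrist','w7')
im=cv2.imread('pics/w7.png'); print(proj('wrist',[.4706,.1525,.039]))
h=cv2.cvtColor(im,cv2.COLOR_BGR2HSV)"
```

```text
time_s: 12.38
tool_pos: [0.465, 0.1292, 0.2009]
tool_rot: [180.0, -0.0, 85.1]
force: [0.5, -0.2, 0.2]
grip_width: 0.0608
grasp_force: 0.0
time_s: 13.62
tool_pos: [0.4714, 0.1513, 0.1213]
tool_rot: [-180.0, -0.0, 48.9]
force: [0.6, 0.3, 0.2]
grip_width: 0.061
grasp_force: 0.0
time_s: 13.75
tool_pos: [0.4715, 0.1553, 0.1214]
tool_rot: [180.0, -0.1, 49.3]
force: [0.9, 0.5, -0.3]
grip_width: 0.0611
grasp_force: 0.0
t=13.8 units tx,ty,tz [-0.06  0.02  1.83] spin 0.06 | after spin axes: [-0.05  0.02  1.83]
[[276.44919518 226.12752168]]
```

```bash
python3 -c "
from h import *
im=cv2.imread('pics/w7.png'); h=cv2.cvtColor(im,cv2.COLOR_BGR2HSV); m=cv2.inRange(h,(15,130,150),(32,255,255)); m[:, :150]=0; m[:,410:]=0; m[300:]=0
n,l,s,c=cv2.connectedComponentsWithStats(m); print([(s[k,4],c[k].round(1)) for k in range(1,n) if s[k,4]>8])
sel=[c[k] for k in range(1,n) if s[k,4]>8]
if sel: print(onz('wrist',*np.mean(sel,0),.038))"
python3 -m pendant '[{"tx":-0.05,"ty":0.02,"tz":0.6,"spin":0.05,"claw":0.3},{"tx":0,"ty":0,"tz":0.6,"spin":0,"claw":0.3},{"tx":0,"ty":0,"tz":0.4,"spin":0,"claw":0.3},{"tx":0,"ty":0,"tz":0.22,"spin":0,"claw":0.3},{"tx":0,"ty":0,"tz":0,"spin":0,"claw":0.3}]'
```

```text
[]
time_s: 14.42
tool_pos: [0.4698, 0.1502, 0.0297]
tool_rot: [-180.0, 0.1, 48.9]
force: [1.0, -1.2, 0.4]
grip_width: 0.0608
grasp_force: 0.0
```

```bash
python3 -m pendant '[{"tx":0.03,"ty":0,"tz":0,"spin":0,"claw":0.3},{"tx":0,"ty":0,"tz":0,"spin":0,"claw":1},{"tx":0,"ty":0,"tz":0,"spin":0,"claw":1},{"tx":0,"ty":0,"tz":0,"spin":0,"claw":1},{"tx":0,"ty":0,"tz":0,"spin":0,"claw":1},{"tx":0,"ty":0,"tz":0,"spin":0,"claw":1}]' 40
```

```text
time_s: 15.18
tool_pos: [0.471, 0.152, 0.0301]
tool_rot: [-180.0, -0.0, 48.9]
force: [-1.0, -0.5, -0.2]
grip_width: 0.0194
grasp_force: 40.0
```

```bash
python3 -m pendant '[{"tx":0,"ty":0,"tz":-0.6,"spin":0,"claw":1},{"tx":0,"ty":0,"tz":-0.8,"spin":0,"claw":1},{"tx":0,"ty":0,"tz":-0.8,"spin":0,"claw":1},{"tx":0,"ty":0,"tz":-0.8,"spin":0,"claw":1},{"tx":0,"ty":0,"tz":-0.4,"spin":-1,"claw":1},{"tx":0,"ty":0,"tz":0,"spin":-1,"claw":1},{"tx":0,"ty":0,"tz":0,"spin":-1,"claw":1},{"tx":0,"ty":0,"tz":0,"spin":-1,"claw":1},{"tx":0,"ty":0,"tz":0,"spin":-1,"claw":1},{"tx":0,"ty":0,"tz":0,"spin":-1,"claw":1}]' 40 && python3 -m pendant '[{"tx":0,"ty":0,"tz":0,"spin":-1,"claw":1},{"tx":0,"ty":0,"tz":0,"spin":-1,"claw":1},{"tx":0,"ty":0,"tz":0,"spin":-1,"claw":1},{"tx":0,"ty":0,"tz":0,"spin":-1,"claw":1},{"tx":0,"ty":0,"tz":0,"spin":-1,"claw":1},{"tx":0,"ty":0,"tz":0,"spin":-1,"claw":1},{"tx":0,"ty":0,"tz":0,"spin":-1,"claw":1},{"tx":0,"ty":0,"tz":0,"spin":-1,"claw":1},{"tx":0,"ty":0,"tz":0,"spin":-1,"claw":1},{"tx":0,"ty":0,"tz":0,"spin":-1,"claw":1}]' && python3 -m pendant '[{"tx":0,"ty":0,"tz":0,"spin":-1,"claw":1},{"tx":0,"ty":0,"tz":0,"spin":-1,"claw":1},{"tx":0,"ty":0,"tz":0,"spin":-1,"claw":1},{"tx":0,"ty":0,"tz":0,"spin":-0.1,"claw":1},{"tx":0,"ty":0,"tz":0,"spin":0,"claw":1}]' && python3 -c "
from h import *
to(.4525,-.1986,.12,125.3)"
```

```text
time_s: 16.42
tool_pos: [0.4709, 0.1515, 0.1997]
tool_rot: [-180.0, 0.0, 73.1]
force: [0.3, 0.1, -1.3]
grip_width: 0.0198
grasp_force: 40.0
time_s: 17.68
tool_pos: [0.4709, 0.1515, 0.1997]
tool_rot: [-180.0, 0.0, 113.1]
force: [0.4, -0.1, -1.0]
grip_width: 0.0196
grasp_force: 40.0
time_s: 18.3
tool_pos: [0.471, 0.1517, 0.1999]
tool_rot: [-180.0, -0.0, 125.3]
force: [-0.7, 0.3, -0.3]
grip_width: 0.0198
grasp_force: 40.0
t=18.3 units tx,ty,tz [-5.5  -4.35  1.6 ] spin -0.01 | after spin axes: [-5.5  -4.35  1.6 ]
```

```bash
python3 -m pendant '[{"tx":-0.69,"ty":-0.545,"tz":0,"spin":0,"claw":1},{"tx":-0.69,"ty":-0.545,"tz":0,"spin":0,"claw":1},{"tx":-0.69,"ty":-0.545,"tz":0,"spin":0,"claw":1},{"tx":-0.69,"ty":-0.545,"tz":0,"spin":0,"claw":1},{"tx":-0.69,"ty":-0.545,"tz":0,"spin":0,"claw":1},{"tx":-0.69,"ty":-0.545,"tz":0,"spin":0,"claw":1},{"tx":-0.68,"ty":-0.54,"tz":0.2,"spin":0,"claw":1},{"tx":-0.68,"ty":-0.54,"tz":0.5,"spin":0,"claw":1},{"tx":0,"ty":0,"tz":0.6,"spin":0,"claw":1},{"tx":0,"ty":0,"tz":0.3,"spin":0,"claw":1}]' && python3 -m pendant '[{"tx":0,"ty":0,"tz":0,"spin":0,"claw":1},{"tx":0,"ty":0,"tz":0,"spin":0,"claw":1}]' && python3 -c "
from h import *
to(.4525,-.1986,.054,125.3); snap('wrist','w8')
im=cv2.imread('pics/w8.png');cv2.imwrite('pics/c8.png',cv2.resize(im[100:330,130:430],None,fx=2.6,fy=2.6,interpolation=cv2.INTER_CUBIC))"
```

```text
time_s: 19.55
tool_pos: [0.4518, -0.1984, 0.1187]
tool_rot: [-179.9, -0.1, 125.2]
force: [-0.1, -0.1, -1.2]
grip_width: 0.0197
grasp_force: 40.0
time_s: 19.8
tool_pos: [0.4537, -0.198, 0.1209]
tool_rot: [179.9, 0.0, 125.4]
force: [0.8, 0.7, -0.5]
grip_width: 0.0199
grasp_force: 40.0
t=19.8 units tx,ty,tz [ 0.01 -0.03  1.34] spin 0.03 | after spin axes: [ 0.   -0.03  1.34]
```

View pics/c8.png

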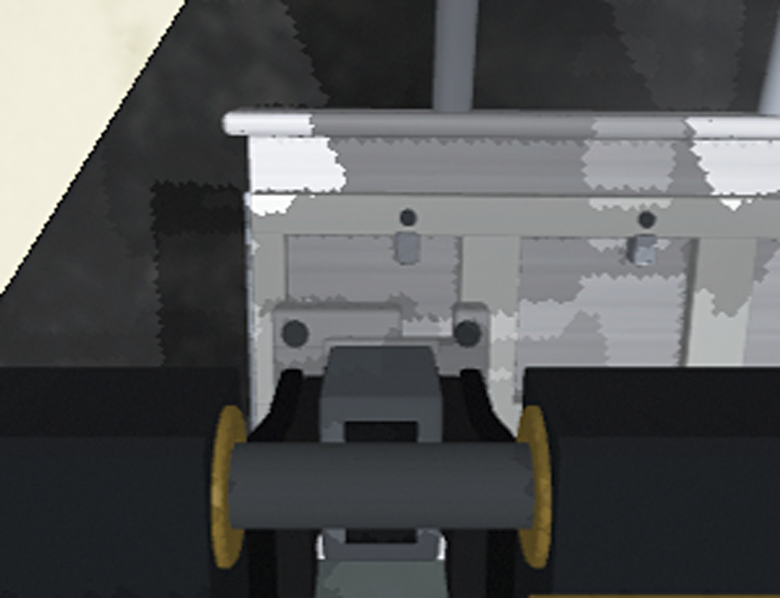

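The held sensor's notch is at crop (428,320), facing the drawer front on the +y side, matching the key at (406,247). Check the alignment numerically.

```bash
python3 -c "
from h import *
f=lambda u,v,z: onz('wrist',u/2.6+130,v/2.6+100,z)
zt=.0998
a,b,n=f(273,305,zt),f(488,304,zt),f(428,320,zt)
print(PR(a),PR(b),'notch',PR(n),'sensor ctr',(PR(a)+PR(b))/2+[.021,0])
print('key',PR(f(406,235,.035)),'pocket L,R',PR(f(286,236,.033)),PR(f(460,236,.033)),'key1',PR(f(641,235,.035)))
print('tcp',PR(env.get_obs()['tool_pos']))"
```

```text
[-0.12817989 -0.08017841] [-0.12835174 -0.03935299] notch [-0.12519141 -0.05070629] sensor ctr [-0.10726581 -0.0597657 ]
key [-0.12889058 -0.05301728] pocket L,R [-0.12824453 -0.08428306] [-0.12822318 -0.03885017] key1 [-0.12886211  0.00783702]
tcp [-0.10625975 -0.05924164]
```

```bash
python3 -m pendant '[{"tx":-0.01,"ty":-0.03,"tz":0.3,"spin":0,"claw":1},{"tx":0,"ty":0,"tz":0.3,"spin":0,"claw":1},{"tx":0,"ty":0,"tz":0.3,"spin":0,"claw":1},{"tx":0,"ty":0,"tz":0.16,"spin":0,"claw":1},{"tx":0,"ty":0,"tz":0,"spin":0,"claw":1}]' && python3 -m pendant '[{"tx":0,"ty":0,"tz":0.08,"spin":0,"claw":1},{"tx":0,"ty":0,"tz":0.08,"spin":0,"claw":1},{"tx":0,"ty":0,"tz":0,"spin":0,"claw":1}]' && python3 -m pendant '[{"tx":0,"ty":0,"tz":0.08,"spin":0,"claw":1},{"tx":0,"ty":0,"tz":0.04,"spin":0,"claw":1},{"tx":0,"ty":0,"tz":0,"spin":0,"claw":1}]'
```

```text
time_s: 20.48
tool_pos: [0.4512, -0.1997, 0.0662]
tool_rot: [-179.9, -0.0, 125.3]
force: [0.6, -0.6, -0.6]
grip_width: 0.0195
grasp_force: 40.0
time_s: 20.85
tool_pos: [0.4517, -0.1996, 0.0589]
tool_rot: [-180.0, -0.0, 125.3]
force: [0.1, 1.0, -1.2]
grip_width: 0.0199
grasp_force: 40.0
time_s: 21.22
tool_pos: [0.4525, -0.2004, 0.0541]
tool_rot: [180.0, 0.1, 125.3]
force: [-2.0, 0.8, 7.5]
grip_width: 0.02
grasp_force: 40.0
```

Seated height reached with contact. Release and rise, then check.

```bash
python3 -m pendant '[{"tx":0,"ty":0,"tz":0,"spin":0,"claw":0.6},{"tx":0,"ty":0,"tz":0,"spin":0,"claw":0.5},{"tx":0,"ty":0,"tz":0,"spin":0,"claw":0.5},{"tx":0,"ty":0,"tz":-0.3,"spin":0,"claw":0.5},{"tx":0,"ty":0,"tz":-0.7,"spin":0,"claw":0.3},{"tx":0,"ty":0,"tz":-0.8,"spin":0,"claw":0.3},{"tx":0,"ty":0,"tz":-0.8,"spin":0,"claw":0.3},{"tx":-0.3,"ty":0,"tz":-0.8,"spin":0,"claw":0.3},{"tx":-0.7,"ty":0,"tz":-0.8,"spin":0,"claw":0.3},{"tx":0,"ty":0,"tz":0,"spin":0,"claw":0.3}]' && python3 -c "
from h import *
import pickle
to(.459,.3438,.26,78.1); im=snap('wrist','w9'); pickle.dump(cams.camera_info('wrist'),open('w9.pkl','wb'))
u,v=proj('wrist',[*W(-.106,-.061),.06])[0]; print(u,v); u,v=int(u),int(v)
print(PR(env.get_obs()['tool_pos']))
im=cv2.imread('pics/w9.png');cv2.imwrite('pics/c9.png',cv2.resize(im[max(v-45,0):v+45,u-50:u+60],None,fx=6,fy=6,interpolation=cv2.INTER_CUBIC)); print(u-50,v-45)"
```

```text
time_s: 22.48
tool_pos: [0.4827, -0.2435, 0.2669]
tool_rot: [179.9, 0.4, 125.2]
force: [-0.4, -0.1, 0.2]
grip_width: 0.0609
grasp_force: 0.0
t=22.5 units tx,ty,tz [9.88 6.38 0.09] spin 11.76 | after spin axes: [11.4  -2.89  0.14]
277.7804074109658 137.77258680049835
[-0.05459773 -0.06232958]
227 92
```

View pics/c9.png

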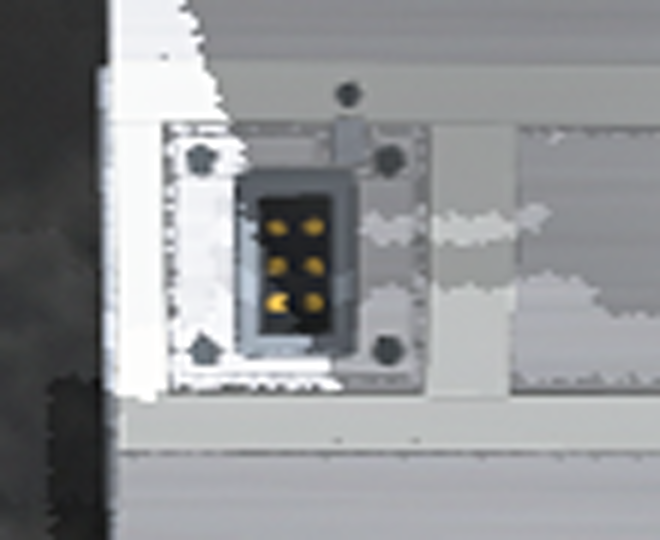

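Sensor 1 is seated: the key fills the notch at crop (348,140) and the flange is flush in the pocket. Now the far sensor.

```bash
python3 -m pendant '[{"tx":0.75,"ty":0.457,"tz":0,"spin":0,"claw":0.3},{"tx":0.75,"ty":0.457,"tz":0,"spin":0,"claw":0.3},{"tx":0.75,"ty":0.457,"tz":0,"spin":0,"claw":0.3},{"tx":0.75,"ty":0.457,"tz":0,"spin":0,"claw":0.3},{"tx":0.75,"ty":0.457,"tz":0,"spin":0,"claw":0.3},{"tx":0.75,"ty":0.457,"tz":0,"spin":0,"claw":0.3},{"tx":0.75,"ty":0.457,"tz":0,"spin":0,"claw":0.3},{"tx":0.75,"ty":0.457,"tz":0,"spin":0,"claw":0.3},{"tx":0.75,"ty":0.457,"tz":0,"spin":0,"claw":0.3},{"tx":0.75,"ty":0.457,"tz":0,"spin":0,"claw":0.3}]' && python3 -m pendant '[{"tx":0.75,"ty":0.457,"tz":0,"spin":0,"claw":0.3},{"tx":0.75,"ty":0.457,"tz":0,"spin":0,"claw":0.3},{"tx":0,"ty":0,"tz":0,"spin":1,"claw":0.3},{"tx":0,"ty":0,"tz":0,"spin":1,"claw":0.3},{"tx":0,"ty":0,"tz":0,"spin":1,"claw":0.3},{"tx":0,"ty":0,"tz":0,"spin":1,"claw":0.3},{"tx":0,"ty":0,"tz":0,"spin":1,"claw":0.3},{"tx":0,"ty":0,"tz":0,"spin":1,"claw":0.3},{"tx":0,"ty":0,"tz":0,"spin":1,"claw":0.3},{"tx":0,"ty":0,"tz":0,"spin":1,"claw":0.3}]' && python3 -m pendant '[{"tx":0,"ty":0,"tz":0,"spin":1,"claw":0.3},{"tx":0,"ty":0,"tz":0,"spin":1,"claw":0.3},{"tx":0,"ty":0,"tz":0,"spin":1,"claw":0.3},{"tx":0,"ty":0,"tz":0,"spin":0.75,"claw":0.3},{"tx":0,"ty":0,"tz":0,"spin":0,"claw":0.3}]' && python3 - <<'E'
from h import *
to(.459,.3438,.03,78.1); snap('wrist','w10'); im=cv2.imread('pics/w10.png')
print(proj('wrist',[.459,.3438,.038]))
h=cv2.cvtColor(im,cv2.COLOR_BGR2HSV); m=cv2.inRange(h,(12,100,90),(35,255,255)); m[240:]=0
n,l,s,c=cv2.connectedComponentsWithStats(m)
p=np.array([c[k] for k in range(1,n) if 3<s[k,4]<120]); print(p.round(1).tolist())
if len(p):
  w=np.array([onz('wrist',u,v,.038) for u,v in p]); print(w.round(4).tolist(), w.mean(0))
E
```

```text
time_s: 23.78
tool_pos: [0.4486, 0.1987, 0.2624]
tool_rot: [-179.9, -0.0, 125.4]
force: [-0.2, -0.5, 0.1]
grip_width: 0.0609
grasp_force: 0.0
time_s: 25.02
tool_pos: [0.4427, 0.2847, 0.2623]
tool_rot: [-179.9, 0.1, 93.2]
force: [-0.8, -0.6, 0.2]
grip_width: 0.0609
grasp_force: 0.0
time_s: 25.65
tool_pos: [0.443, 0.2849, 0.2625]
tool_rot: [-179.9, 0.1, 78.4]
force: [-1.0, 0.0, 0.3]
grip_width: 0.0607
grasp_force: 0.0
t=25.6 units tx,ty,tz [1.22 0.08 4.65] spin 0.07 | after spin axes: [1.22 0.07 4.65]
[[280.06987251 127.44176346]]
[[276.0, 121.0], [281.7, 121.1], [275.8, 127.4], [281.5, 127.5], [275.6, 133.2], [281.2, 133.2], [95.8, 215.9], [92.5, 224.5], [48.6, 233.6], [1.0, 237.4], [41.1, 235.2]]
[[0.4562, 0.3509, 0.038], [0.4618, 0.3497, 0.038], [0.4547, 0.3447, 0.038], [0.4604, 0.3434, 0.038], [0.4533, 0.339, 0.038], [0.459, 0.3379, 0.038], [0.2424, 0.2915, 0.038], [0.2355, 0.2828, 0.038], [0.1842, 0.2825, 0.038], [0.1306, 0.2889, 0.038], [0.1753, 0.2823, 0.038]] [0.33758196 0.31761681 0.038     ]
```

```bash
python3 -m pendant '[{"tx":0.61,"ty":0.03,"tz":0.5,"spin":0.05,"claw":0.3},{"tx":0.61,"ty":0.03,"tz":0.8,"spin":0,"claw":0.3},{"tx":0,"ty":0,"tz":0.9,"spin":0,"claw":0.3},{"tx":0,"ty":0,"tz":0.9,"spin":0,"claw":0.3},{"tx":0,"ty":0,"tz":0.8,"spin":0,"claw":0.3},{"tx":0,"ty":0,"tz":0.5,"spin":0,"claw":0.3},{"tx":0,"ty":0,"tz":0.25,"spin":0,"claw":0.3},{"tx":0,"ty":0,"tz":0,"spin":0,"claw":0.3}]' && python3 -c "
from h import *
to(.4583,.344,.03,78)"
```

```text
time_s: 26.7
tool_pos: [0.459, 0.3441, 0.0301]
tool_rot: [-180.0, 0.1, 78.2]
force: [0.2, -1.0, -0.1]
grip_width: 0.0606
grasp_force: 0.0
t=26.7 units tx,ty,tz [-0.   -0.01  0.  ] spin 0.04 | after spin axes: [-0.   -0.01  0.  ]
```

Close, lift, spin −11.8 units.

```bash
python3 -m pendant '[{"tx":0,"ty":0,"tz":0,"spin":0,"claw":1},{"tx":0,"ty":0,"tz":0,"spin":0,"claw":1},{"tx":0,"ty":0,"tz":0,"spin":0,"claw":1},{"tx":0,"ty":0,"tz":0,"spin":0,"claw":1},{"tx":0,"ty":0,"tz":0,"spin":0,"claw":1},{"tx":0,"ty":0,"tz":-0.6,"spin":0,"claw":1},{"tx":0,"ty":0,"tz":-0.8,"spin":0,"claw":1},{"tx":0,"ty":0,"tz":-0.8,"spin":0,"claw":1},{"tx":0,"ty":0,"tz":-0.8,"spin":0,"claw":1},{"tx":0,"ty":0,"tz":-0.4,"spin":-1,"claw":1}]' 40 && python3 -m pendant '[{"tx":0,"ty":0,"tz":0,"spin":-1,"claw":1},{"tx":0,"ty":0,"tz":0,"spin":-1,"claw":1},{"tx":0,"ty":0,"tz":0,"spin":-1,"claw":1},{"tx":0,"ty":0,"tz":0,"spin":-1,"claw":1},{"tx":0,"ty":0,"tz":0,"spin":-1,"claw":1},{"tx":0,"ty":0,"tz":0,"spin":-1,"claw":1},{"tx":0,"ty":0,"tz":0,"spin":-1,"claw":1},{"tx":0,"ty":0,"tz":0,"spin":-1,"claw":1},{"tx":0,"ty":0,"tz":0,"spin":-1,"claw":1},{"tx":0,"ty":0,"tz":0,"spin":-1,"claw":1}]' && python3 -m pendant '[{"tx":0,"ty":0,"tz":0,"spin":-0.8,"claw":1},{"tx":0,"ty":0,"tz":0,"spin":0,"claw":1}]' && python3 -c "
from h import *
w=W(-.106,.062); print(w); to(*w,.12,125.3); to(.44,.05,.2)"
```

```text
time_s: 27.95
tool_pos: [0.4603, 0.3447, 0.203]
tool_rot: [179.9, -0.1, 82.2]
force: [0.5, -0.0, -1.7]
grip_width: 0.0198
grasp_force: 40.0
time_s: 29.2
tool_pos: [0.4594, 0.3441, 0.2002]
tool_rot: [-180.0, 0.0, 122.3]
force: [-0.4, -0.6, 0.1]
grip_width: 0.0203
grasp_force: 40.0
time_s: 29.45
tool_pos: [0.4594, 0.3441, 0.2002]
tool_rot: [-180.0, 0.0, 125.3]
force: [0.2, -0.6, -1.9]
grip_width: 0.0196
grasp_force: 40.0
[ 0.55262065 -0.12790017]
t=29.4 units tx,ty,tz [-8.78 -3.93  1.61] spin -0.0 | after spin axes: [-8.78 -3.93  1.6 ]
t=29.4 units tx,ty,tz [-4.58 -3.71  0.01] spin None | after spin axes:
```

```bash
python3 -m pendant '[{"tx":-0.878,"ty":-0.393,"tz":0,"spin":0,"claw":1},{"tx":-0.878,"ty":-0.393,"tz":0,"spin":0,"claw":1},{"tx":-0.878,"ty":-0.393,"tz":0,"spin":0,"claw":1},{"tx":-0.878,"ty":-0.393,"tz":0,"spin":0,"claw":1},{"tx":-0.878,"ty":-0.393,"tz":0,"spin":0,"claw":1},{"tx":-0.878,"ty":-0.393,"tz":0,"spin":0,"claw":1},{"tx":-0.878,"ty":-0.393,"tz":0,"spin":0,"claw":1},{"tx":-0.878,"ty":-0.393,"tz":0,"spin":0,"claw":1},{"tx":-0.878,"ty":-0.393,"tz":0,"spin":0,"claw":1},{"tx":-0.878,"ty":-0.393,"tz":0,"spin":0,"claw":1}]' && python3 -m pendant '[{"tx":0,"ty":0,"tz":0.6,"spin":0,"claw":1},{"tx":0,"ty":0,"tz":0.6,"spin":0,"claw":1},{"tx":0,"ty":0,"tz":0.4,"spin":0,"claw":1},{"tx":0,"ty":0,"tz":0,"spin":0,"claw":1},{"tx":0,"ty":0,"tz":0,"spin":0,"claw":1}]' && python3 -c "
from h import *
to(*W(-.106,.062),.054,125.3); snap('wrist','w11')
im=cv2.imread('pics/w11.png');cv2.imwrite('pics/c11.png',cv2.resize(im[100:330,130:430],None,fx=2.6,fy=2.6,interpolation=cv2.INTER_CUBIC)); print(PR(env.get_obs()['tool_pos']))"
```

```text
time_s: 30.7
tool_pos: [0.5533, -0.1288, 0.2006]
tool_rot: [180.0, -0.0, 125.3]
force: [0.9, 0.8, -1.2]
grip_width: 0.0198
grasp_force: 40.0
time_s: 31.32
tool_pos: [0.5539, -0.1275, 0.1216]
tool_rot: [179.9, 0.1, 125.3]
force: [0.6, 0.2, -0.9]
grip_width: 0.0198
grasp_force: 40.0
t=31.3 units tx,ty,tz [ 0.01 -0.03  1.35] spin 0.01 | after spin axes: [ 0.01 -0.03  1.35]
[-0.10543604  0.06340312]
```

View pics/c11.png

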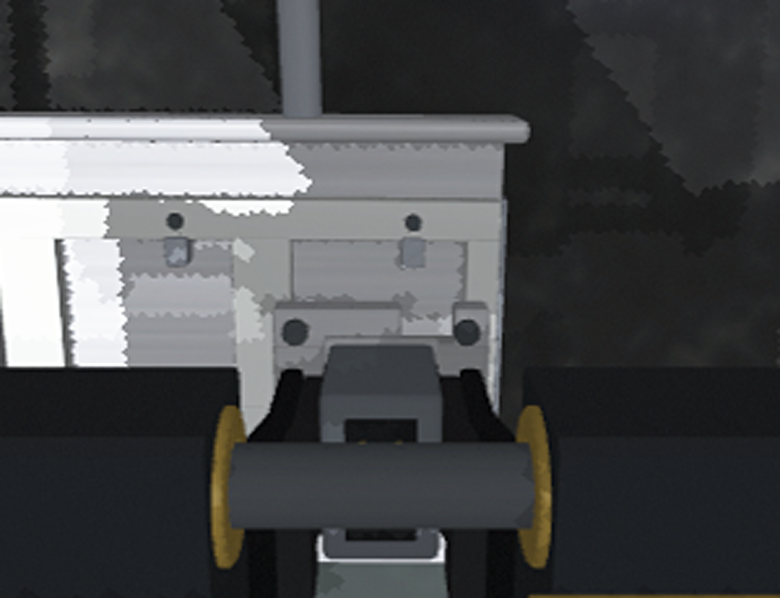

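The held sensor is in the same place in the picture as the first one was. The key is now at (412,251) and the pocket spans 293–466, so no ty correction is needed, and tx is −0.03.

```bash
python3 -m pendant '[{"tx":-0.03,"ty":0,"tz":0.3,"spin":0,"claw":1},{"tx":0,"ty":0,"tz":0.3,"spin":0,"claw":1},{"tx":0,"ty":0,"tz":0.3,"spin":0,"claw":1},{"tx":0,"ty":0,"tz":0.16,"spin":0,"claw":1},{"tx":0,"ty":0,"tz":0,"spin":0,"claw":1}]' && python3 -m pendant '[{"tx":0,"ty":0,"tz":0.08,"spin":0,"claw":1},{"tx":0,"ty":0,"tz":0.08,"spin":0,"claw":1},{"tx":0,"ty":0,"tz":0,"spin":0,"claw":1}]' && python3 -m pendant '[{"tx":0,"ty":0,"tz":0.08,"spin":0,"claw":1},{"tx":0,"ty":0,"tz":0.05,"spin":0,"claw":1},{"tx":0,"ty":0,"tz":0,"spin":0,"claw":1}]'
```

```text
time_s: 32.0
tool_pos: [0.5534, -0.1286, 0.0666]
tool_rot: [-179.9, -0.1, 125.3]
force: [1.6, 0.8, -1.1]
grip_width: 0.0193
grasp_force: 40.0
time_s: 32.38
tool_pos: [0.5539, -0.1286, 0.0594]
tool_rot: [-180.0, -0.0, 125.3]
force: [0.2, -0.6, -1.0]
grip_width: 0.0199
grasp_force: 40.0
time_s: 32.75
tool_pos: [0.5548, -0.1295, 0.0546]
tool_rot: [179.9, 0.1, 125.3]
force: [-1.7, 0.3, 9.5]
grip_width: 0.0197
grasp_force: 40.0
```

```bash
python3 -m pendant '[{"tx":0,"ty":0,"tz":0,"spin":0,"claw":0.6},{"tx":0,"ty":0,"tz":0,"spin":0,"claw":0.5},{"tx":0,"ty":0,"tz":0,"spin":0,"claw":0.5},{"tx":0,"ty":0,"tz":-0.3,"spin":0,"claw":0.5},{"tx":0,"ty":0,"tz":-0.7,"spin":0,"claw":0.5},{"tx":0,"ty":0,"tz":-0.8,"spin":0,"claw":0.5},{"tx":0,"ty":0,"tz":-0.8,"spin":0,"claw":0.5},{"tx":-0.4,"ty":-0.3,"tz":-0.7,"spin":0,"claw":1},{"tx":-0.4,"ty":-0.6,"tz":-0.4,"spin":0,"claw":1},{"tx":0,"ty":0,"tz":0,"spin":0,"claw":1}]' && python3 - <<'E'
from h import *
im=snap('wrist','w12'); im=cv2.imread('pics/w12.png')
h=cv2.cvtColor(im,cv2.COLOR_BGR2HSV); m=cv2.inRange(h,(12,100,90),(35,255,255)); m[240:]=0
n,l,s,c=cv2.connectedComponentsWithStats(m)
p=np.array([c[k] for k in range(1,n) if 3<s[k,4]<120]); print(p.round(1).tolist()); print([PR(onz('wrist',u,v,.062)).round(4).tolist() for u,v in p])
print('expect',[proj('wrist',[*W(-.105,y),.062]).round() for y in(-.062,.062)])
h=[PR(onz('wrist',u,v,.02,__import__('pickle').load(open('w2.pkl','rb')))).round(3) for u,v in((195,185),(260,230))]; print('look-alikes',h)
to(*W(-.234,0),.045,125.3)
E
```

```text
time_s: 34.0
tool_pos: [0.54, -0.1918, 0.2412]
tool_rot: [179.8, 0.2, 125.0]
force: [0.3, 0.1, 0.3]
grip_width: 0.0215
grasp_force: 0.0
[[397.0, 0.5], [325.0, 142.3], [331.5, 142.0], [187.6, 142.9], [194.5, 142.8], [188.5, 149.6], [194.9, 149.6], [324.7, 149.0], [331.2, 148.8], [188.6, 156.1], [195.2, 156.0], [324.8, 155.6], [331.0, 155.5]]
[[-0.2268, 0.1167], [-0.1121, 0.0608], [-0.1123, 0.0667], [-0.1121, -0.0638], [-0.1122, -0.0576], [-0.1061, -0.0635], [-0.1061, -0.0576], [-0.1061, 0.0608], [-0.1062, 0.0667], [-0.1003, -0.0637], [-0.1003, -0.0577], [-0.1001, 0.061], [-0.1002, 0.0667]]
expect [array([[190., 151.]]), array([[326., 150.]])]
look-alikes [array([-0.291,  0.042]), array([-0.239,  0.125])]
t=34.0 units tx,ty,tz [ 3.42 -0.36  3.89] spin -0.04 | after spin axes: [ 3.41 -0.34  3.89]
```

Both sensors sit level and symmetric in nest_0 and nest_2. Go in front of the bow and push it shut.

```bash
python3 -m pendant '[{"tx":0.7,"ty":-0.25,"tz":0,"spin":0,"claw":1},{"tx":0.7,"ty":-0.25,"tz":0,"spin":0,"claw":1},{"tx":0.7,"ty":0,"tz":0,"spin":0,"claw":1},{"tx":0.7,"ty":0,"tz":0.2,"spin":0,"claw":1},{"tx":0.61,"ty":0,"tz":0.5,"spin":0,"claw":1},{"tx":0,"ty":0,"tz":0.6,"spin":0,"claw":1},{"tx":0,"ty":0,"tz":0.6,"spin":0,"claw":1},{"tx":0,"ty":0,"tz":0.3,"spin":0,"claw":1},{"tx":0,"ty":0,"tz":0,"spin":0,"claw":1}]' && python3 -c "
from h import *
print(PR(env.get_obs()['tool_pos'])); to(*W(-.234,-.01),.045,125.3)"
```

```text
time_s: 35.17
tool_pos: [0.4207, -0.0622, 0.1273]
tool_rot: [-179.9, -0.1, 125.4]
force: [-0.3, 0.2, 0.4]
grip_width: 0.0001
grasp_force: 0.0
[-0.23605498 -0.00723476]
t=35.2 units tx,ty,tz [-0.04 -0.05  1.65] spin 0.02 | after spin axes: [-0.04 -0.06  1.65]
```

```bash
python3 -m pendant '[{"tx":-0.02,"ty":-0.04,"tz":0.6,"spin":0,"claw":1},{"tx":0,"ty":0,"tz":0.6,"spin":0,"claw":1},{"tx":0,"ty":0,"tz":0.44,"spin":0,"claw":1},{"tx":0,"ty":0,"tz":0,"spin":0,"claw":1}]' && python3 -m pendant '[{"tx":-0.2,"ty":0,"tz":0,"spin":0,"claw":1},{"tx":-0.2,"ty":0,"tz":0,"spin":0,"claw":1},{"tx":-0.25,"ty":0,"tz":0,"spin":0,"claw":1},{"tx":-0.25,"ty":0,"tz":0,"spin":0,"claw":1},{"tx":-0.25,"ty":0,"tz":0,"spin":0,"claw":1},{"tx":-0.25,"ty":0,"tz":0,"spin":0,"claw":1},{"tx":-0.25,"ty":0,"tz":0,"spin":0,"claw":1},{"tx":-0.2,"ty":0,"tz":0,"spin":0,"claw":1},{"tx":-0.1,"ty":0,"tz":0,"spin":0,"claw":1},{"tx":0,"ty":0,"tz":0,"spin":0,"claw":1}]' && python3 -c "
from h import *
print(PR(env.get_obs()['tool_pos'])); to(*W(-.121,-.01),.045,125.3)"
```

```text
time_s: 35.67
tool_pos: [0.42, -0.0646, 0.0458]
tool_rot: [-179.9, -0.0, 125.3]
force: [-0.1, 0.5, 0.5]
grip_width: 0.0004
grasp_force: 0.0
time_s: 36.92
tool_pos: [0.4769, -0.1451, 0.046]
tool_rot: [-180.0, 0.1, 125.3]
force: [-0.2, 0.4, 0.2]
grip_width: 0.0002
grasp_force: 0.0
[-0.13598676 -0.00965632]
t=36.9 units tx,ty,tz [-0.3  -0.01  0.02] spin 0.0 | after spin axes: [-0.3  -0.01  0.02]
```

```bash
python3 -m pendant '[{"tx":-0.12,"ty":0,"tz":0,"spin":0,"claw":1},{"tx":-0.12,"ty":0,"tz":0,"spin":0,"claw":1},{"tx":0,"ty":0,"tz":0,"spin":0,"claw":1}]' && python3 -m pendant '[{"tx":-0.08,"ty":0,"tz":0,"spin":0,"claw":1},{"tx":-0.06,"ty":0,"tz":0,"spin":0,"claw":1},{"tx":0,"ty":0,"tz":0,"spin":0,"claw":1}]' && python3 -m pendant '[{"tx":-0.06,"ty":0,"tz":0,"spin":0,"claw":1},{"tx":-0.04,"ty":0,"tz":0,"spin":0,"claw":1},{"tx":0,"ty":0,"tz":0,"spin":0,"claw":1}]' && python3 -c "
from h import *
print(PR(env.get_obs()['tool_pos']))"
```

```text
time_s: 37.3
tool_pos: [0.484, -0.1548, 0.046]
tool_rot: [-180.0, 0.1, 125.3]
force: [1.1, -0.8, 0.3]
grip_width: 0.0002
grasp_force: 0.0
time_s: 37.67
tool_pos: [0.486, -0.1573, 0.0458]
tool_rot: [-179.9, -0.4, 125.4]
force: [-7.0, 6.8, 8.0]
grip_width: 0.0006
grasp_force: 4.7
time_s: 38.05
tool_pos: [0.4863, -0.1575, 0.0454]
tool_rot: [-179.8, -0.9, 125.5]
force: [-13.9, 14.8, 18.0]
grip_width: 0.0005
grasp_force: 10.4
[-0.12044151 -0.00921368]
```

Drawer is shut (bar at −0.105, travel 105 mm). Back off, rise and look closely at the crank.

```bash
python3 -m pendant '[{"tx":0.35,"ty":0,"tz":0,"spin":0,"claw":1},{"tx":0,"ty":0,"tz":0,"spin":0,"claw":1},{"tx":0,"ty":0,"tz":-0.8,"spin":0,"claw":1},{"tx":0,"ty":0,"tz":-0.9,"spin":0,"claw":0.7},{"tx":0,"ty":0,"tz":-0.9,"spin":0,"claw":0.7},{"tx":0,"ty":0.1,"tz":-0.9,"spin":0,"claw":0.7},{"tx":-0.9,"ty":0.1,"tz":-0.5,"spin":0,"claw":0.7},{"tx":-0.9,"ty":0,"tz":-0.5,"spin":0,"claw":0.7},{"tx":-0.9,"ty":0,"tz":0,"spin":0,"claw":0.7},{"tx":-0.9,"ty":0,"tz":0,"spin":0,"claw":0.7}]' && python3 -m pendant '[{"tx":-0.5,"ty":0,"tz":0,"spin":0,"claw":0.7},{"tx":0,"ty":0,"tz":0,"spin":0,"claw":0.7},{"tx":0,"ty":0,"tz":0,"spin":0,"claw":0.7}]' && python3 -c "
from h import *
import pickle
print(PR(env.get_obs()['tool_pos'])); pickle.dump(cams.camera_info('wrist'),open('w13.pkl','wb')); snap('wrist','w13')
u,v=proj('wrist',[*W(.02,.01),.155])[0].astype(int); print(u,v)
im=cv2.imread('pics/w13.png'); print(u-70,max(v-60,0)); cv2.imwrite('pics/c13.png',cv2.resize(im[max(v-60,0):v+60,u-70:u+70],None,fx=5,fy=5,interpolation=cv2.INTER_CUBIC))"
```

```text
time_s: 39.3
tool_pos: [0.5947, -0.2925, 0.2716]
tool_rot: [180.0, 0.2, 125.4]
force: [0.4, -0.4, 1.8]
grip_width: 0.0261
grasp_force: 0.0
time_s: 39.67
tool_pos: [0.6071, -0.3109, 0.271]
tool_rot: [180.0, -0.0, 125.3]
force: [0.6, -0.4, 0.4]
grip_width: 0.0262
grasp_force: 0.0
[7.46708161e-02 7.74203086e-05]
289 140
219 80
```

View pics/c13.png

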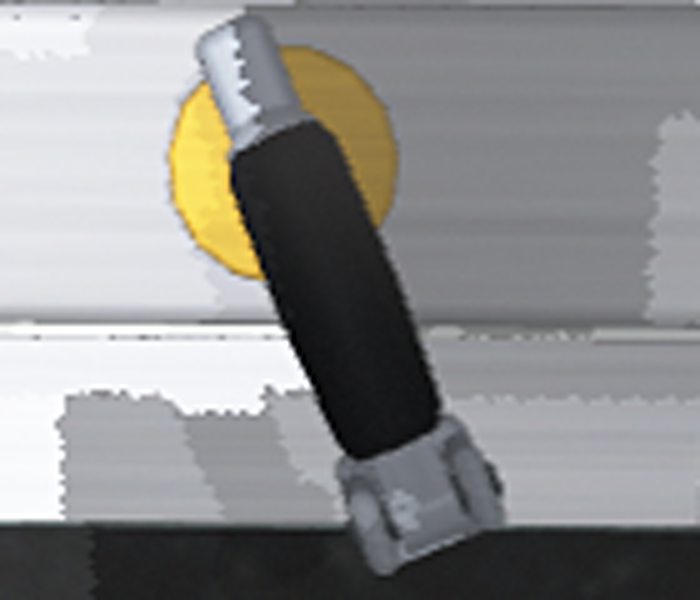

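Grip's inner end is at crop (283,138), its outer end at (398,440), and the hinge block is near (425,500). The dial centre is (284,162).

```bash
python3 -c "
from h import *
import pickle; i=pickle.load(open('w13.pkl','rb'))
f=lambda u,v,z: onz('wrist',u/5+219,v/5+80,z,i)[:2]
a,b=f(283,138,.155),f(398,440,.155); print('grip len',np.linalg.norm(a-b)); d=(b-a)/np.linalg.norm(b-a)
h=b+.012*d; g=b-.028*d; ax=h-.055*d
for n,p in(('hinge',h),('grip40',g),('axis',ax),('dial.12',f(284,162,.12)),('dial.125',f(284,162,.125))): print(n,p.round(4),PR(p).round(4))
print('dir deg',np.degrees(np.arctan2(d[1],d[0])), 'crank deg from +y cw', np.degrees(np.arctan2(d@X,d@Y)))
ty=np.degrees(np.arctan2(d[1],d[0])); print('tool yaw', ty%180, ty); to(*g,.157,ty%180); to(*g,.157,ty)"
```

```text
grip len 0.04660391685735958
hinge [ 0.6107 -0.2805] [0.052  0.0207]
grip40 [ 0.5772 -0.2587] [0.0148 0.006 ]
axis [ 0.5646 -0.2506] [0.0008 0.0005]
dial.12 [ 0.5631 -0.2506] [-0.     -0.0007]
dial.125 [ 0.5632 -0.2507] [ 0.0001 -0.0007]
dir deg -32.92883928327932 crank deg from +y cw 68.42883928327933
tool yaw 147.07116071672067 -32.92883928327932
t=39.7 units tx,ty,tz [1.19 0.11 2.28] spin -5.42 | after spin axes: [1.07 0.54 2.28]
t=39.7 units tx,ty,tz [1.19 0.11 2.28] spin 39.58 | after spin axes: [-1.07 -0.54  2.28]
```

```bash
python3 -m pendant '[{"tx":0,"ty":0,"tz":0,"spin":-1,"claw":0.55},{"tx":0,"ty":0,"tz":0,"spin":-1,"claw":0.55},{"tx":0,"ty":0,"tz":0,"spin":-1,"claw":0.55},{"tx":0,"ty":0,"tz":0,"spin":-1,"claw":0.55},{"tx":0,"ty":0,"tz":0,"spin":-1,"claw":0.55},{"tx":0,"ty":0,"tz":0,"spin":-0.42,"claw":0.55},{"tx":0.5,"ty":0.27,"tz":0.4,"spin":0,"claw":0.55},{"tx":0.49,"ty":0.27,"tz":0.6,"spin":0,"claw":0.55},{"tx":0,"ty":0,"tz":0,"spin":0,"claw":0.55},{"tx":0,"ty":0,"tz":0,"spin":0,"claw":0.55}]' && python3 -c "
from h import *
to(.5805,-.2609,.153,147.1); st()"
```

```text
time_s: 40.98
tool_pos: [0.5811, -0.2617, 0.2223]
tool_rot: [180.0, 0.1, 147.0]
force: [-0.1, 0.4, 0.4]
grip_width: 0.0393
grasp_force: 0.0
t=41.0 units tx,ty,tz [0.02 0.01 1.39] spin -0.02 | after spin axes: [0.02 0.01 1.39]
{'time_s': 40.975, 'qpos': [-13.3441, 21.2586, 45.3807, 88.0354, -15.3783, 77.0134, 90.56], 'tool_pos': [0.5811, -0.2617, 0.2223], 'tool_rot': [179.9739, 0.1267, 147.0387], 'force': [-0.1422, 0.4251, 0.3748], 'grip_width': 0.0393, 'grasp_force': 0.0}
```

```bash
python3 -m pendant '[{"tx":0.01,"ty":0,"tz":0.5,"spin":0,"claw":0.55},{"tx":0,"ty":0,"tz":0.5,"spin":0,"claw":0.55},{"tx":0,"ty":0,"tz":0.39,"spin":0,"claw":0.55},{"tx":0,"ty":0,"tz":0,"spin":0,"claw":0.55},{"tx":0,"ty":0,"tz":0,"spin":0,"claw":1},{"tx":0,"ty":0,"tz":0,"spin":0,"claw":1},{"tx":0,"ty":0,"tz":0,"spin":0,"claw":1},{"tx":0,"ty":0,"tz":0,"spin":0,"claw":1}]' 20
```

```text
time_s: 41.98
tool_pos: [0.5806, -0.2611, 0.1523]
tool_rot: [180.0, 0.1, 147.0]
force: [0.9, 0.2, 2.1]
grip_width: 0.0168
grasp_force: 19.9
```

```bash
python3 -m pendant '[{"tx":-0.011,"ty":0,"tz":-0.125,"spin":0,"claw":1},{"tx":-0.032,"ty":0,"tz":-0.121,"spin":0,"claw":1},{"tx":-0.053,"ty":0,"tz":-0.114,"spin":0,"claw":1},{"tx":-0.072,"ty":0,"tz":-0.103,"spin":0,"claw":1},{"tx":0,"ty":0,"tz":0,"spin":0,"claw":1}]' && python3 -m pendant '[{"tx":-0.089,"ty":0,"tz":-0.089,"spin":0,"claw":1},{"tx":-0.103,"ty":0,"tz":-0.072,"spin":0,"claw":1},{"tx":-0.114,"ty":0,"tz":-0.053,"spin":0,"claw":1},{"tx":-0.121,"ty":0,"tz":-0.032,"spin":0,"claw":1},{"tx":0,"ty":0,"tz":0,"spin":0,"claw":1}]' && python3 -m pendant '[{"tx":-0.125,"ty":0,"tz":-0.011,"spin":0,"claw":1},{"tx":0,"ty":0,"tz":0,"spin":0,"claw":1}]'
```

```text
time_s: 42.6
tool_pos: [0.5864, -0.2648, 0.1749]
tool_rot: [180.0, -0.2, 147.0]
force: [-3.5, 3.9, -2.6]
grip_width: 0.0169
grasp_force: 20.0
time_s: 43.22
tool_pos: [0.6037, -0.2758, 0.1876]
tool_rot: [179.9, -0.3, 147.0]
force: [-6.6, 6.7, 1.5]
grip_width: 0.0169
grasp_force: 20.0
time_s: 43.48
tool_pos: [0.6095, -0.2795, 0.1889]
tool_rot: [179.9, -0.2, 147.0]
force: [-6.0, 5.5, 4.0]
grip_width: 0.0167
grasp_force: 20.0
```

```bash
python3 -m pendant '[{"tx":-0.05,"ty":0,"tz":0,"spin":0,"claw":1},{"tx":0,"ty":0,"tz":0,"spin":0,"claw":1}]' && python3 -m pendant '[{"tx":-0.05,"ty":0,"tz":0,"spin":0,"claw":1},{"tx":0,"ty":0,"tz":0,"spin":0,"claw":1}]'
```

```text
time_s: 43.72
tool_pos: [0.6116, -0.2808, 0.1892]
tool_rot: [179.9, -0.2, 147.0]
force: [-6.1, 5.4, 4.8]
grip_width: 0.0163
grasp_force: 20.0
time_s: 43.98
tool_pos: [0.614, -0.2824, 0.1893]
tool_rot: [179.9, -0.1, 147.0]
force: [-4.7, 5.3, 4.1]
grip_width: 0.0164
grasp_force: 20.0
```

```bash
python3 -m pendant '[{"tx":-0.05,"ty":0,"tz":0,"spin":0,"claw":1},{"tx":0,"ty":0,"tz":0,"spin":0,"claw":1}]' && python3 -m pendant '[{"tx":-0.05,"ty":0,"tz":0.01,"spin":0,"claw":1},{"tx":0,"ty":0,"tz":0,"spin":0,"claw":1}]'; python3 -c "
from h import *
snap('wrist','w14'); st()"
```

```text
time_s: 44.22
tool_pos: [0.6162, -0.2837, 0.1893]
tool_rot: [179.9, -0.1, 147.0]
force: [-4.7, 6.1, 5.5]
grip_width: 0.0159
grasp_force: 20.0
time_s: 44.48
tool_pos: [0.6189, -0.2855, 0.1892]
tool_rot: [179.9, -0.0, 147.0]
force: [-5.0, 5.4, 5.5]
grip_width: 0.0153
grasp_force: 18.4
{'time_s': 44.525, 'qpos': [-8.5325, 28.4323, 43.5538, 83.3312, -19.8675, 76.0908, 93.3658], 'tool_pos': [0.6188, -0.2855, 0.1892], 'tool_rot': [179.8898, -0.0063, 147.0348], 'force': [-2.8652, 4.3781, 4.972], 'grip_width': 0.0146, 'grasp_force': 18.4354}
```

The pads are sliding off the grip (width shrinking), so the handle is already at its upright stop. Reopen, re-centre on the hinge line and regrip.

```bash
python3 -m pendant '[{"tx":0,"ty":0,"tz":0,"spin":0,"claw":0.6},{"tx":0,"ty":0,"tz":0,"spin":0,"claw":0.6},{"tx":0.19,"ty":0,"tz":0,"spin":0,"claw":0.6},{"tx":0,"ty":0,"tz":0,"spin":0,"claw":0.6},{"tx":0,"ty":0,"tz":0,"spin":0,"claw":0.6}]' && python3 - <<'E'
from h import *
st()
h=[.6107,-.2805]; print(proj('wrist',[[*h,.155],[*h,.225],[*h,.195]]).round(), proj('wrist',[[.5772,-.2587,.155]]).round())
snap('side','s15'); print(proj('side',[[*h,.155],[*h,.23]]).round()); 
im=cv2.imread('pics/s15.png')
E
```

```text
time_s: 45.15
tool_pos: [0.6106, -0.2809, 0.1872]
tool_rot: [180.0, 0.0, 147.0]
force: [0.6, 0.0, -0.2]
grip_width: 0.0345
grasp_force: 0.0
{'time_s': 45.15, 'qpos': [-9.4561, 27.3141, 43.8117, 85.0173, -19.1832, 75.3439, 93.0346], 'tool_pos': [0.6106, -0.2809, 0.1872], 'tool_rot': [179.9855, 0.0192, 147.0226], 'force': [0.5507, 0.0068, -0.2272], 'grip_width': 0.0345, 'grasp_force': 0.0}
[[278. 251.]
 [279. 325.]
 [279. 285.]] [[278. 178.]]
[[306. 164.]
 [306. 141.]]
```

```bash
python3 -m pendant '[{"tx":0,"ty":0,"tz":0,"spin":0,"claw":1},{"tx":0,"ty":0,"tz":0,"spin":0,"claw":1},{"tx":0,"ty":0,"tz":0,"spin":0,"claw":1},{"tx":0,"ty":0,"tz":0,"spin":0,"claw":1}]' 25 ; python3 - <<'E'
from h import *
snap('wrist','w15'); im=cv2.imread('pics/w15.png').mean(2)
ax=np.array([.5642,-.2506]);d=np.array([.8393,-.5436])
for r in(-.003,.003,.01,.015,.02,.03,.04):
    row=[]
    for s in(-.012,-.007,0,.007,.012):
        q=ax+r*d+s*np.array([-d[1],d[0]]); u,v=proj('wrist',[*q,.148])[0]; row.append(int(im[int(v),int(u)]))
    print(r,int(v),row)
E
```

```text
time_s: 45.7
tool_pos: [0.6108, -0.2808, 0.187]
tool_rot: [180.0, 0.0, 147.0]
force: [0.3, 1.4, -0.7]
grip_width: 0.017
grasp_force: 25.0
-0.003 140 [184, 175, 220, 95, 101]
0.003 152 [164, 153, 191, 173, 98]
0.01 165 [206, 158, 219, 94, 123]
0.015 175 [169, 186, 216, 123, 124]
0.02 184 [146, 142, 215, 123, 125]
0.03 202 [145, 167, 119, 165, 145]
0.04 220 [29, 146, 98, 149, 143]
```

The arm under the handle is bare metal, so the handle stands upright. Now crank clockwise in 24° chords, checking early.

```bash
python3 -m pendant '[{"tx":0.095,"ty":-0.447,"tz":0,"spin":0,"claw":1},{"tx":0.269,"ty":-0.37,"tz":0,"spin":0,"claw":1},{"tx":0.396,"ty":-0.229,"tz":0,"spin":0,"claw":1}]' && python3 -m pendant '[{"tx":0.455,"ty":-0.048,"tz":0,"spin":0,"claw":1},{"tx":0.435,"ty":0.141,"tz":0,"spin":0,"claw":1}]' ; python3 -c "
from h import *
p=np.array(env.get_obs()['tool_pos'][:2])-[.5642,-.2506]; print(np.hypot(*p),np.degrees(np.arctan2(p[1],p[0])))"
```

```text
time_s: 46.12
tool_pos: [0.5509, -0.3051, 0.1871]
tool_rot: [180.0, 0.2, 147.0]
force: [4.9, 2.3, 0.3]
grip_width: 0.0171
grasp_force: 25.0
time_s: 46.38
tool_pos: [0.5163, -0.2766, 0.1872]
tool_rot: [179.9, 0.3, 146.9]
force: [10.5, -1.5, -4.0]
grip_width: 0.0172
grasp_force: 25.0
0.0545426414364413 -151.51945225875428
```

```bash
python3 -m pendant '[{"tx":0.34,"ty":0.306,"tz":0,"spin":0,"claw":1},{"tx":0.186,"ty":0.418,"tz":0,"spin":0,"claw":1},{"tx":0,"ty":0.457,"tz":0,"spin":0,"claw":1},{"tx":-0.186,"ty":0.418,"tz":0,"spin":0,"claw":1},{"tx":-0.34,"ty":0.306,"tz":0,"spin":0,"claw":1}]' && python3 -m pendant '[{"tx":-0.435,"ty":0.141,"tz":0,"spin":0,"claw":1},{"tx":-0.455,"ty":-0.048,"tz":0,"spin":0,"claw":1},{"tx":-0.396,"ty":-0.229,"tz":0,"spin":0,"claw":1},{"tx":-0.269,"ty":-0.37,"tz":0,"spin":0,"claw":1},{"tx":-0.095,"ty":-0.447,"tz":0,"spin":0,"claw":1},{"tx":0,"ty":0,"tz":0,"spin":0,"claw":1}]'; python3 -c "
from h import *
p=np.array(env.get_obs()['tool_pos'][:2])-[.5642,-.2506]; print(np.hypot(*p),np.degrees(np.arctan2(p[1],p[0])))"
```

```text
time_s: 47.0
tool_pos: [0.5653, -0.1972, 0.187]
tool_rot: [-179.8, -0.2, 147.0]
force: [-4.2, -4.5, 3.4]
grip_width: 0.0171
grasp_force: 25.0
time_s: 47.75
tool_pos: [0.6105, -0.284, 0.1872]
tool_rot: [-179.9, 0.2, 146.8]
force: [3.9, -4.4, -2.7]
grip_width: 0.0168
grasp_force: 25.0
0.05711207048089562 -35.782239333023384
```

```bash
python3 -m pendant '[{"tx":0.095,"ty":-0.447,"tz":0,"spin":0,"claw":1},{"tx":0.269,"ty":-0.37,"tz":0,"spin":0,"claw":1},{"tx":0.396,"ty":-0.229,"tz":0,"spin":0,"claw":1},{"tx":0.455,"ty":-0.048,"tz":0,"spin":0,"claw":1},{"tx":0.29,"ty":0.09,"tz":0,"spin":0,"claw":1}]'; python3 -c "
from h import *
p=np.array(env.get_obs()['tool_pos'][:2])-[.5642,-.2506]; print(np.hypot(*p),np.degrees(np.arctan2(p[1],p[0])))"
```

```text
time_s: 48.38
tool_pos: [0.5197, -0.2821, 0.1871]
tool_rot: [-180.0, 0.1, 147.0]
force: [5.3, -2.2, -2.3]
grip_width: 0.0167
grasp_force: 25.0
0.05448183008643942 -144.6915178843803
```

```bash
python3 -m pendant '[{"tx":0.145,"ty":0.051,"tz":0,"spin":0,"claw":1}]'; python3 -m pendant '[{"tx":0.17,"ty":0.153,"tz":0,"spin":0,"claw":1}]';  python3 -c "
from h import *
p=np.array(env.get_obs()['tool_pos'][:2])-[.5642,-.2506]; print(np.hypot(*p),np.degrees(np.arctan2(p[1],p[0])))"
```

```text
time_s: 48.5
tool_pos: [0.5158, -0.275, 0.1872]
tool_rot: [180.0, 0.1, 147.1]
force: [5.3, -2.1, -3.5]
grip_width: 0.0171
grasp_force: 25.0
time_s: 48.62
tool_pos: [0.5126, -0.2652, 0.1871]
tool_rot: [-179.9, 0.1, 147.0]
force: [4.4, -3.0, -4.0]
grip_width: 0.017
grasp_force: 25.0
0.053675364662797244 -164.18509360603215
```

No stop here, so continue: finish turn 2, then go on to the next −144.5°.

```bash
python3 -m pendant '[{"tx":0.17,"ty":0.153,"tz":0,"spin":0,"claw":1},{"tx":0.186,"ty":0.418,"tz":0,"spin":0,"claw":1},{"tx":0,"ty":0.457,"tz":0,"spin":0,"claw":1},{"tx":-0.186,"ty":0.418,"tz":0,"spin":0,"claw":1},{"tx":-0.34,"ty":0.306,"tz":0,"spin":0,"claw":1},{"tx":-0.435,"ty":0.141,"tz":0,"spin":0,"claw":1},{"tx":-0.455,"ty":-0.048,"tz":0,"spin":0,"claw":1},{"tx":-0.396,"ty":-0.229,"tz":0,"spin":0,"claw":1},{"tx":-0.269,"ty":-0.37,"tz":0,"spin":0,"claw":1},{"tx":-0.095,"ty":-0.447,"tz":0,"spin":0,"claw":1}]' && python3 -m pendant '[{"tx":0.095,"ty":-0.447,"tz":0,"spin":0,"claw":1},{"tx":0.269,"ty":-0.37,"tz":0,"spin":0,"claw":1},{"tx":0.396,"ty":-0.229,"tz":0,"spin":0,"claw":1},{"tx":0.455,"ty":-0.048,"tz":0,"spin":0,"claw":1},{"tx":0,"ty":0,"tz":0,"spin":0,"claw":1}]'; python3 -c "
from h import *
p=np.array(env.get_obs()['tool_pos'][:2])-[.5642,-.2506]; print(np.hypot(*p),np.degrees(np.arctan2(p[1],p[0])))"
```

```text
time_s: 49.88
tool_pos: [0.6146, -0.2775, 0.1872]
tool_rot: [179.7, 0.1, 147.3]
force: [6.0, 2.6, -0.0]
grip_width: 0.0168
grasp_force: 25.0
time_s: 50.5
tool_pos: [0.5281, -0.2921, 0.187]
tool_rot: [179.9, -0.3, 147.1]
force: [-2.8, 0.7, 2.6]
grip_width: 0.0168
grasp_force: 25.0
0.054980643770681056 -130.98789951516451
```

```bash
python3 -m pendant '[{"tx":0.094,"ty":0.017,"tz":0,"spin":0,"claw":1},{"tx":0.093,"ty":0.025,"tz":0,"spin":0,"claw":1},{"tx":0,"ty":0,"tz":0,"spin":0,"claw":1}]' && python3 -m pendant '[{"tx":0.08,"ty":0.03,"tz":0,"spin":0,"claw":1},{"tx":0,"ty":0,"tz":0,"spin":0,"claw":1}]'&& python3 -m pendant '[{"tx":0.04,"ty":0.018,"tz":0,"spin":0,"claw":1},{"tx":0,"ty":0,"tz":0,"spin":0,"claw":1}]' ; python3 -c "
from h import *
p=np.array(env.get_obs()['tool_pos'][:2])-[.5642,-.2506]; print(np.hypot(*p),np.degrees(np.arctan2(p[1],p[0])))"
```

```text
time_s: 50.88
tool_pos: [0.5233, -0.2869, 0.1871]
tool_rot: [-180.0, 0.0, 147.0]
force: [2.0, -1.3, 0.8]
grip_width: 0.0169
grasp_force: 25.0
time_s: 51.12
tool_pos: [0.521, -0.2838, 0.1871]
tool_rot: [-180.0, 0.1, 147.0]
force: [4.0, -2.9, -1.3]
grip_width: 0.0167
grasp_force: 25.0
time_s: 51.38
tool_pos: [0.5208, -0.2835, 0.1873]
tool_rot: [-179.9, 0.3, 147.0]
force: [7.5, -6.7, -4.9]
grip_width: 0.0172
grasp_force: 25.0
0.05450858578214257 -142.81472423244796
```

```bash
python3 -m pendant '[{"tx":0.06,"ty":0.03,"tz":0,"spin":0,"claw":1},{"tx":0,"ty":0,"tz":0,"spin":0,"claw":1}]' && python3 -m pendant '[{"tx":0.05,"ty":0.025,"tz":0,"spin":0,"claw":1},{"tx":0,"ty":0,"tz":0,"spin":0,"claw":1},{"tx":0,"ty":0,"tz":0,"spin":0,"claw":1}]'; python3 -c "
from h import *
p=np.array(env.get_obs()['tool_pos'][:2])-[.5642,-.2506]; print(np.hypot(*p),np.degrees(np.arctan2(p[1],p[0])))"
```

```text
time_s: 51.62
tool_pos: [0.5205, -0.2832, 0.1874]
tool_rot: [-179.8, 0.7, 146.9]
force: [13.0, -12.8, -11.4]
grip_width: 0.0168
grasp_force: 25.0
time_s: 52.0
tool_pos: [0.5202, -0.2829, 0.1875]
tool_rot: [-179.7, 1.0, 146.9]
force: [16.4, -17.7, -15.4]
grip_width: 0.0168
grasp_force: 25.0
0.054562302482011056 -143.75229434163495
```

At the hard stop (−144°, matching the arm along −y). Relax, release, rise and spin to straddle the arm.

```bash
python3 -m pendant '[{"tx":-0.13,"ty":-0.065,"tz":0,"spin":0,"claw":1},{"tx":0,"ty":0,"tz":0,"spin":0,"claw":0.6},{"tx":0,"ty":0,"tz":0,"spin":0,"claw":0.5},{"tx":0,"ty":0,"tz":0,"spin":0,"claw":0.5},{"tx":0,"ty":0,"tz":-0.5,"spin":0,"claw":0.5},{"tx":0,"ty":0,"tz":-0.8,"spin":0,"claw":0.5},{"tx":0,"ty":0,"tz":-0.3,"spin":0,"claw":0.5},{"tx":0,"ty":0,"tz":0,"spin":1,"claw":0.5},{"tx":0,"ty":0,"tz":0,"spin":1,"claw":0.5},{"tx":0,"ty":0,"tz":0,"spin":1,"claw":0.5}]' && python3 -m pendant '[{"tx":0,"ty":0,"tz":0,"spin":1,"claw":0.5},{"tx":0,"ty":0,"tz":0,"spin":1,"claw":0.5},{"tx":0,"ty":0,"tz":0,"spin":1,"claw":0.5},{"tx":0,"ty":0,"tz":0,"spin":1,"claw":0.5},{"tx":0,"ty":0,"tz":0,"spin":1,"claw":0.5},{"tx":0,"ty":0,"tz":0,"spin":1,"claw":0.5},{"tx":0,"ty":0,"tz":0,"spin":1,"claw":0.5},{"tx":0,"ty":0,"tz":0,"spin":1,"claw":0.5},{"tx":0,"ty":0,"tz":0,"spin":1,"claw":0.5},{"tx":0,"ty":0,"tz":0,"spin":1,"claw":0.5}]' && python3 -m pendant '[{"tx":0,"ty":0,"tz":0,"spin":1,"claw":0.5},{"tx":0,"ty":0,"tz":0,"spin":1,"claw":0.5},{"tx":0,"ty":0,"tz":0,"spin":1,"claw":0.5},{"tx":0,"ty":0,"tz":0,"spin":1,"claw":0.5},{"tx":0,"ty":0,"tz":0,"spin":1,"claw":0.5},{"tx":0,"ty":0,"tz":0,"spin":1,"claw":0.5},{"tx":0,"ty":0,"tz":0,"spin":1,"claw":0.5},{"tx":0,"ty":0,"tz":0,"spin":1,"claw":0.5},{"tx":0,"ty":0,"tz":0,"spin":1,"claw":0.5},{"tx":0,"ty":0,"tz":0,"spin":1,"claw":0.5}]' && python3 -m pendant '[{"tx":0,"ty":0,"tz":0,"spin":1,"claw":0.5},{"tx":0,"ty":0,"tz":0,"spin":1,"claw":0.5},{"tx":0,"ty":0,"tz":0,"spin":1,"claw":0.5},{"tx":0,"ty":0,"tz":0,"spin":1,"claw":0.5},{"tx":0,"ty":0,"tz":0,"spin":0.9,"claw":0.5},{"tx":0,"ty":0,"tz":0,"spin":0,"claw":0.5}]'; python3 -c "
from h import *
to(.5198,-.2828,.189,35.5); snap('wrist','w16'); snap('side','s16')"
```

```text
time_s: 53.25
tool_pos: [0.5195, -0.2822, 0.2663]
tool_rot: [-180.0, -0.1, 134.9]
force: [-0.0, -0.5, 0.5]
grip_width: 0.0433
grasp_force: 0.0
time_s: 54.5
tool_pos: [0.5195, -0.2822, 0.2662]
tool_rot: [-179.9, -0.1, 94.9]
force: [0.9, -0.6, 0.2]
grip_width: 0.0436
grasp_force: 0.0
time_s: 55.75
tool_pos: [0.5195, -0.2822, 0.2662]
tool_rot: [-179.9, -0.0, 54.9]
force: [-0.6, -0.6, 0.3]
grip_width: 0.0436
grasp_force: 0.0
time_s: 56.5
tool_pos: [0.5196, -0.2822, 0.2663]
tool_rot: [-179.9, 0.0, 35.5]
force: [0.3, -0.9, 0.1]
grip_width: 0.0433
grasp_force: 0.0
t=56.5 units tx,ty,tz [-0.    0.01  1.55] spin -0.01 | after spin axes: [-0.    0.01  1.55]
```

Down, grip (20 N), fold inward along the 36 mm arc.

```bash
python3 -m pendant '[{"tx":0,"ty":0.01,"tz":0.5,"spin":0,"claw":0.5},{"tx":0,"ty":0,"tz":0.6,"spin":0,"claw":0.5},{"tx":0,"ty":0,"tz":0.45,"spin":0,"claw":0.5},{"tx":0,"ty":0,"tz":0,"spin":0,"claw":0.5},{"tx":0,"ty":0,"tz":0,"spin":0,"claw":1},{"tx":0,"ty":0,"tz":0,"spin":0,"claw":1},{"tx":0,"ty":0,"tz":0,"spin":0,"claw":1},{"tx":0,"ty":0,"tz":0,"spin":0,"claw":1}]' 20 && python3 -m pendant '[{"tx":0.125,"ty":0,"tz":0.011,"spin":0,"claw":1},{"tx":0.121,"ty":0,"tz":0.032,"spin":0,"claw":1},{"tx":0.114,"ty":0,"tz":0.053,"spin":0,"claw":1},{"tx":0.103,"ty":0,"tz":0.072,"spin":0,"claw":1},{"tx":0,"ty":0,"tz":0,"spin":0,"claw":1}]' && python3 -m pendant '[{"tx":0.089,"ty":0,"tz":0.089,"spin":0,"claw":1},{"tx":0.072,"ty":0,"tz":0.103,"spin":0,"claw":1},{"tx":0.053,"ty":0,"tz":0.114,"spin":0,"claw":1},{"tx":0.032,"ty":0,"tz":0.121,"spin":0,"claw":1},{"tx":0.011,"ty":0,"tz":0.125,"spin":0,"claw":1},{"tx":0,"ty":0,"tz":0,"spin":0,"claw":1}]'
```

```text
time_s: 57.6
tool_pos: [0.5202, -0.2827, 0.1901]
tool_rot: [-179.9, -0.0, 35.4]
force: [-2.4, 2.0, 4.4]
grip_width: 0.017
grasp_force: 20.0
time_s: 58.22
tool_pos: [0.5401, -0.2703, 0.1824]
tool_rot: [179.9, -0.0, 35.5]
force: [-0.9, 1.5, 6.5]
grip_width: 0.0171
grasp_force: 19.9
time_s: 58.98
tool_pos: [0.5556, -0.2567, 0.1552]
tool_rot: [180.0, -0.6, 35.8]
force: [7.5, 10.0, 6.4]
grip_width: 0.0165
grasp_force: 20.1
```

```bash
python3 -m pendant '[{"tx":0,"ty":0,"tz":0,"spin":0,"claw":1},{"tx":0,"ty":0,"tz":0,"spin":0,"claw":1}]'; python3 - <<'E'
from h import *
snap('wrist','w17'); im=cv2.imread('pics/w17.png').mean(2)
ax=np.array([.5642,-.2506]);d=-Y
for r in(-.02,-.015,-.01,-.003,.003,.01):
    row=[]
    for s in(-.012,-.007,0,.007,.012):
        q=ax+r*d+s*X; u,v=proj('wrist',[*q,.15])[0]; row.append(int(im[int(v),int(u)]))
    print(r,int(v),row)
E
```

```text
time_s: 59.22
tool_pos: [0.5556, -0.2567, 0.1551]
tool_rot: [180.0, -0.6, 35.8]
force: [7.7, 10.1, 6.1]
grip_width: 0.0165
grasp_force: 20.1
-0.02 207 [163, 114, 136, 105, 156]
-0.015 218 [96, 98, 119, 98, 112]
-0.01 229 [95, 96, 120, 97, 96]
-0.003 243 [59, 108, 123, 107, 100]
0.003 256 [25, 87, 112, 97, 26]
0.01 270 [46, 70, 39, 66, 46]
```

```bash
python3 -m pendant '[{"tx":0,"ty":0,"tz":0,"spin":0,"claw":0.7},{"tx":0,"ty":0,"tz":0,"spin":0,"claw":0.6},{"tx":0,"ty":0,"tz":0,"spin":0,"claw":0.6}]' && python3 -m pendant '[{"tx":0,"ty":0,"tz":-0.5,"spin":0,"claw":0.6},{"tx":0,"ty":0,"tz":-0.6,"spin":0,"claw":0.6},{"tx":-0.6,"ty":0,"tz":-0.6,"spin":0,"claw":0.6},{"tx":-0.6,"ty":0,"tz":-0.6,"spin":0,"claw":0.6},{"tx":0,"ty":0,"tz":0,"spin":0,"claw":1},{"tx":0,"ty":0,"tz":0,"spin":0,"claw":1}]'; python3 - <<'E'
from h import *
import pickle
st(); pickle.dump(cams.camera_info('wrist'),open('w18.pkl','wb')); snap('wrist','w18'); im=cv2.imread('pics/w18.png')
g=im.max(2); 
u,v=proj('wrist',[*W(0,-.025),.155])[0]; print(u,v)
m=(g<70).astype(np.uint8)*255
n,l,s,c=cv2.connectedComponentsWithStats(m)
for k in range(1,n):
    if 150<s[k,4]<8000 and abs(c[k][0]-u)<80 and abs(c[k][1]-v)<80:
        pts=cv2.findNonZero((l==k).astype(np.uint8)); r=cv2.minAreaRect(pts); b=cv2.boxPoints(r); print(s[k],r); print([PR(onz('wrist',*q,.155)).round(4).tolist() for q in b])
ax=np.array(C)
for r in np.arange(-.02,.066,.005):
    row=[]
    for t in(-.014,-.007,-.003,0,.003,.007,.014):
        q=W(t,-r); a,b=proj('wrist',[*q,.158])[0]; row.append(int(g[int(b),int(a)]) if 0<=b<420 else -1)
    print(round(r,3),int(b),row)
E
```

```text
time_s: 59.65
tool_pos: [0.549, -0.263, 0.1534]
tool_rot: [180.0, 0.0, 35.3]
force: [0.1, 0.2, -0.0]
grip_width: 0.0325
grasp_force: 0.0
time_s: 60.4
tool_pos: [0.5009, -0.2965, 0.268]
tool_rot: [-180.0, -0.0, 35.4]
force: [0.3, 1.2, -0.5]
grip_width: 0.0219
grasp_force: 0.0
{'time_s': 60.4, 'qpos': [-26.3348, 16.531, 65.9692, 92.5251, -15.3107, 80.9435, -13.3845], 'tool_pos': [0.5009, -0.2965, 0.268], 'tool_rot': [-179.955, -0.0421, 35.4171], 'force': [0.3407, 1.1807, -0.5465], 'grip_width': 0.0219, 'grasp_force': 0.0}
274.6590074095484 142.4125934852486
[ 176   73   48   75 3290] ((199.3156280517578, 110.0481185913086), (75.2264404296875, 45.35292053222656), 88.36341857910156)
[[-0.0685, 0.022], [-0.0371, 0.0228], [-0.0375, -0.0283], [-0.0705, -0.0293]]
[ 262  106   28   71 1695] ((276.1209411621094, 140.91896057128906), (70.46198272705078, 26.117374420166016), 87.1375961303711)
[[-0.0094, -0.0], [0.009, 0.0009], [0.0121, -0.0491], [-0.0073, -0.0501]]
-0.02 75 [176, 172, 171, 175, 174, 173, 175]
-0.015 83 [176, 134, 166, 172, 149, 173, 175]
-0.01 91 [175, 158, 164, 172, 165, 163, 173]
-0.005 98 [130, 154, 149, 136, 132, 161, 167]
0.0 106 [153, 112, 35, 39, 43, 139, 179]
0.005 113 [150, 31, 39, 46, 48, 49, 179]
0.01 121 [110, 27, 33, 36, 38, 39, 141]
0.015 128 [141, 23, 29, 32, 33, 34, 149]
0.02 135 [140, 16, 25, 28, 29, 30, 148]
0.025 142 [141, 10, 25, 26, 29, 27, 114]
0.03 149 [142, 62, 24, 26, 26, 26, 114]
0.035 156 [141, 125, 21, 22, 22, 26, 113]
0.04 163 [141, 122, 21, 22, 22, 20, 114]
0.045 170 [141, 128, 19, 21, 21, 17, 114]
0.05 177 [142, 97, 82, 123, 156, 149, 101]
0.055 184 [141, 96, 97, 117, 147, 151, 88]
0.06 190 [142, 105, 99, 109, 133, 128, 100]
0.065 197 [140, 167, 250, 177, 136, 136, 136]
```

The grip lies back over the arm: dark band from y≈0 to −0.049 in press axes. Press down lightly with closed fingers to make sure it's flat.

```bash
python3 -m pendant '[{"tx":0.66,"ty":0,"tz":0,"spin":0,"claw":1},{"tx":0.66,"ty":0,"tz":0.3,"spin":0,"claw":1},{"tx":0,"ty":0,"tz":0.6,"spin":0,"claw":1},{"tx":0,"ty":0,"tz":0.6,"spin":0,"claw":1},{"tx":0,"ty":0,"tz":0,"spin":0,"claw":1}]' && python3 -m pendant '[{"tx":0,"ty":0,"tz":0.08,"spin":0,"claw":1},{"tx":0,"ty":0,"tz":0,"spin":0,"claw":1}]' && python3 -m pendant '[{"tx":0,"ty":0,"tz":0.08,"spin":0,"claw":1},{"tx":0,"ty":0,"tz":0,"spin":0,"claw":1}]' && python3 -m pendant '[{"tx":0,"ty":0,"tz":0.08,"spin":0,"claw":1},{"tx":0,"ty":0,"tz":0,"spin":0,"claw":1}]'
```

```text
time_s: 61.08
tool_pos: [0.5535, -0.2567, 0.1902]
tool_rot: [-179.7, 0.2, 35.5]
force: [-0.1, 0.7, 0.7]
grip_width: 0.0003
grasp_force: 0.0
time_s: 61.32
tool_pos: [0.5549, -0.2589, 0.1902]
tool_rot: [180.0, -0.0, 35.4]
force: [-0.6, -0.2, 0.7]
grip_width: 0.0008
grasp_force: 0.0
time_s: 61.58
tool_pos: [0.5548, -0.2587, 0.1858]
tool_rot: [180.0, -0.0, 35.4]
force: [0.2, -0.2, 0.1]
grip_width: 0.0002
grasp_force: 0.2
time_s: 61.82
tool_pos: [0.5545, -0.2585, 0.1813]
tool_rot: [-180.0, -0.0, 35.4]
force: [-1.0, 1.5, 0.1]
grip_width: 0.0007
grasp_force: 0.0
```

```bash
python3 -m pendant '[{"tx":0,"ty":0,"tz":0.05,"spin":0,"claw":1},{"tx":0,"ty":0,"tz":0,"spin":0,"claw":1}]' && python3 -m pendant '[{"tx":0,"ty":0,"tz":0.05,"spin":0,"claw":1},{"tx":0,"ty":0,"tz":0,"spin":0,"claw":1}]'  && python3 -m pendant '[{"tx":0,"ty":0,"tz":0.03,"spin":0,"claw":1},{"tx":0,"ty":0,"tz":0,"spin":0,"claw":1}]'
```

```text
time_s: 62.08
tool_pos: [0.5553, -0.2595, 0.1806]
tool_rot: [179.9, -0.1, 35.4]
force: [-0.1, 1.5, 7.5]
grip_width: 0.0003
grasp_force: 3.6
time_s: 62.32
tool_pos: [0.5563, -0.2606, 0.1799]
tool_rot: [179.7, -0.2, 35.4]
force: [-0.7, 1.0, 14.6]
grip_width: 0.0003
grasp_force: 7.2
time_s: 62.58
tool_pos: [0.557, -0.2614, 0.1795]
tool_rot: [179.6, -0.2, 35.4]
force: [0.6, -0.8, 18.6]
grip_width: 0.0007
grasp_force: 8.9
```

The handle is flat: firm contact at the expected 0.181. Now nudge the hinge end clockwise (towards press −x) to confirm the crank is still at its stop.

```bash
python3 -m pendant '[{"tx":0,"ty":0,"tz":-0.5,"spin":0,"claw":1},{"tx":0,"ty":0,"tz":-0.5,"spin":0,"claw":1},{"tx":-0.38,"ty":0.4,"tz":0,"spin":0,"claw":1},{"tx":-0.38,"ty":0.4,"tz":0,"spin":0,"claw":1},{"tx":0,"ty":0,"tz":0.5,"spin":0,"claw":1},{"tx":0,"ty":0,"tz":0.5,"spin":0,"claw":1},{"tx":0,"ty":0,"tz":0.34,"spin":0,"claw":1},{"tx":0,"ty":0,"tz":0,"spin":0,"claw":1}]' && python3 -m pendant '[{"tx":0,"ty":-0.1,"tz":0,"spin":0,"claw":1},{"tx":0,"ty":-0.08,"tz":0,"spin":0,"claw":1},{"tx":0,"ty":0,"tz":0,"spin":0,"claw":1}]' && python3 -m pendant '[{"tx":0,"ty":-0.08,"tz":0,"spin":0,"claw":1},{"tx":0,"ty":0,"tz":0,"spin":0,"claw":1}]'; python3 -c "
from h import *
print(PR(env.get_obs()['tool_pos']))"
```

```text
time_s: 63.58
tool_pos: [0.546, -0.3128, 0.1567]
tool_rot: [-179.9, 0.1, 35.4]
force: [0.7, -0.6, 0.1]
grip_width: 0.0001
grasp_force: 0.0
time_s: 63.95
tool_pos: [0.5418, -0.3057, 0.1588]
tool_rot: [180.0, -0.1, 35.4]
force: [0.3, -0.4, 0.3]
grip_width: 0.0003
grasp_force: 0.0
time_s: 64.2
tool_pos: [0.5392, -0.3024, 0.1582]
tool_rot: [-180.0, -0.0, 35.4]
force: [-0.0, 0.6, 0.1]
grip_width: 0.0005
grasp_force: 0.0
[ 0.02828473 -0.05031885]
```

```bash
python3 -m pendant '[{"tx":0,"ty":-0.06,"tz":0,"spin":0,"claw":1},{"tx":0,"ty":0,"tz":0,"spin":0,"claw":1}]' && python3 -m pendant '[{"tx":0,"ty":-0.06,"tz":0,"spin":0,"claw":1},{"tx":0,"ty":0,"tz":0,"spin":0,"claw":1}]' && python3 -m pendant '[{"tx":0,"ty":-0.05,"tz":0,"spin":0,"claw":1},{"tx":0,"ty":0,"tz":0,"spin":0,"claw":1}]'; python3 -c "
from h import *
print(PR(env.get_obs()['tool_pos']))"
```

```text
time_s: 64.45
tool_pos: [0.5374, -0.3001, 0.158]
tool_rot: [-180.0, -0.0, 35.4]
force: [0.7, -0.5, -0.3]
grip_width: 0.0005
grasp_force: 0.0
time_s: 64.7
tool_pos: [0.5357, -0.2982, 0.1581]
tool_rot: [180.0, 0.0, 35.4]
force: [1.0, -1.5, -0.6]
grip_width: 0.0005
grasp_force: 0.8
time_s: 64.95
tool_pos: [0.5338, -0.2965, 0.1581]
tool_rot: [180.0, 0.0, 35.4]
force: [0.4, -2.8, -1.6]
grip_width: 0.0007
grasp_force: 1.3
[ 0.02031344 -0.05121407]
```

```bash
python3 -m pendant '[{"tx":0,"ty":-0.05,"tz":0,"spin":0,"claw":1},{"tx":0,"ty":0,"tz":0,"spin":0,"claw":1}]' && python3 -m pendant '[{"tx":0,"ty":-0.05,"tz":0,"spin":0,"claw":1},{"tx":0,"ty":0,"tz":0,"spin":0,"claw":1}]' && python3 -m pendant '[{"tx":0,"ty":-0.05,"tz":0,"spin":0,"claw":1},{"tx":0,"ty":0,"tz":0,"spin":0,"claw":1}]'; python3 -c "
from h import *
print(PR(env.get_obs()['tool_pos']))"
```

```text
time_s: 65.2
tool_pos: [0.5332, -0.2958, 0.1582]
tool_rot: [179.7, 0.0, 35.4]
force: [3.5, -6.9, -4.5]
grip_width: 0.0007
grasp_force: 3.7
time_s: 65.45
tool_pos: [0.5331, -0.2957, 0.1584]
tool_rot: [179.4, 0.0, 35.3]
force: [8.5, -11.8, -9.8]
grip_width: 0.0007
grasp_force: 7.2
time_s: 65.7
tool_pos: [0.533, -0.2956, 0.1585]
tool_rot: [179.1, 0.0, 35.3]
force: [13.3, -16.6, -15.7]
grip_width: 0.0004
grasp_force: 10.6
[ 0.01914399 -0.05132731]
```

At the stop again. Back off, rise clear and check numerically.

```bash
python3 -m pendant '[{"tx":0,"ty":0.3,"tz":0,"spin":0,"claw":1},{"tx":0,"ty":0.2,"tz":0,"spin":0,"claw":1},{"tx":0,"ty":0,"tz":-0.7,"spin":0,"claw":1},{"tx":0,"ty":0,"tz":-0.8,"spin":0,"claw":1},{"tx":-0.6,"ty":-0.4,"tz":-0.7,"spin":0,"claw":1},{"tx":0,"ty":-0.4,"tz":0,"spin":0,"claw":1},{"tx":0,"ty":0,"tz":0,"spin":0,"claw":1},{"tx":0,"ty":0,"tz":0,"spin":0,"claw":1}]'; python3 - <<'E'
from h import *
snap('wrist','w19'); im=cv2.imread('pics/w19.png'); g=im.max(2)
u,v=proj('wrist',[*W(0,-.02),.155])[0]; print(u,v)
n,l,s,c=cv2.connectedComponentsWithStats((g<70).astype(np.uint8)*255)
for k in range(1,n):
    if 300<s[k,4]<8000 and abs(c[k][0]-u)<60 and abs(c[k][1]-v)<60:
        b=cv2.boxPoints(cv2.minAreaRect(cv2.findNonZero((l==k).astype(np.uint8)))); print(s[k],[PR(onz('wrist',*q,.155)).round(4).tolist() for q in b])
# drawer bar from the top and wrist views
print('bar expected wrist',proj('wrist',[*W(-.105,0),.042])); t=snap('top','t19'); 
tt=cv2.imread('pics/t19.png').max(2)
for x in np.arange(-.125,-.085,.004): 
    a,b=proj('top',[*W(x,.01),.047])[0]; print(round(x,3),int(tt[int(round(b)),int(round(a))]),end=' ')
st()
E
```

```text
time_s: 66.7
tool_pos: [0.4974, -0.2942, 0.2678]
tool_rot: [-180.0, -0.0, 35.5]
force: [0.5, -0.2, -0.9]
grip_width: 0.0002
grasp_force: 0.0
279.11303050462084 132.01971356704516
[ 268  100   24   69 1586] [[-0.0079, 0.002], [0.0083, 0.002], [0.0089, -0.0459], [-0.0081, -0.0459]]
bar expected wrist [[175.16909543 108.30185166]]
-0.125 64 -0.121 60 -0.117 66 -0.113 114 -0.109 217 -0.105 134 -0.101 134 -0.097 51 -0.093 46 -0.089 48 {'time_s': 66.8, 'qpos': [-26.9202, 15.6807, 65.962, 93.1103, -14.4348, 80.6955, -13.9401], 'tool_pos': [0.4972, -0.2948, 0.2676], 'tool_rot': [-179.9846, 0.0562, 35.4458], 'force': [0.0037, 0.7688, 0.1712], 'grip_width': 0.0005, 'grasp_force': 0.0}
```

```bash
python3 -c "
from cell import env
print(env.sign_off())"
```

```text
the job is handed in; nothing more can be done
None
```

The job is handed in at 67 s of robot time: both sensors found on the mat are seated in nest_0 and nest_2, the drawer is shut, the crank is at its clockwise stop and the handle is folded flat; sign-off gave no verdict.

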